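# Push a stuck filter cartridge out of its holder into a catch tray

### The arm

A 7-joint arm with a two-finger parallel gripper is mounted at the origin on the work surface. World frame = base frame: x ahead of the robot, y to its left, z up, the work surface at z = 0. Lengths are in m, angles in rad, forces in N, time in s.
With the tool pointing down it reaches from about 0.4 to 0.925 m from the base axis. Payload 5.6 kg.
Tool frame: the origin (TCP) lies at the very end of the fingers, on their centre line; the grasp point (between the pads) lies 19 mm behind it; x points along the fingers, z is the direction in which the jaws open and shut, and the axes are right-handed (so a half turn about x gives the same grasp; the last joint's range is limited). The gripper opens to 85 mm and grips with 20 to 120 N. Pads are 22 mm wide; open, the fingers measure 114 mm over their backs; the gripper's body (76 mm by 85 mm) begins 54 mm behind the grasp point. The pads swing forward as they close: fully open they stand 13 mm farther back than shut.
Start: joints at [1.186, 0.468, -0.012, 1.603, 0.006, 1.071, -0.056], TCP at [0.218, -0.612, 0.209] pointing down, gripper open.
Joint ranges: [-2.53, 2.53], [-0.31, 2.02], [-1.57, 1.55], [0.28, 2.44], [-1.29, 4.43], [0.15, 1.84], [-2.92, 2.92]. Speed limits (rad/s): [2.57, 2.57, 3.14, 3.14, 3.14, 3.14, 3.14].

### API

Orientations are given as a 3x3 rotation matrix whose columns are the frame's x, y, z axes.
In Python, from rig import state, camera, sign_off gives the robot as it stands.
- The arm moves only by the tool arm_command, never from a script. Its argument "moves" is text: rows parted by semicolons, each of 7 numbers parted by spaces: the shift along the tool's x, y, z in m, then the turn, a rotation vector about the tool's x, y, z in rad, then the opening in per cent of the stroke, from 0 (shut) to 100 (fully open). In form: dx dy dz ax ay az hand; .... A call has exactly 5 rows; each row is the pose to reach, as a shift and turn from the pose commanded when the call began, along the tool's axes at that moment; what a row does not reach only later rows make up. A row lasts 1/8 s, in which the tool goes at most 62.5 mm and 10.7 degrees, less where a joint would pass 70% of its speed; a pose out of reach is approached as far as the arm can. A call with a gripper value outside its range is refused whole. The fingers move at their own pace and stop on an object; "force" is the grip in N (left out, the last holds). Time passes only in rows, so rows that repeat a pose let the fingers close, or fill a call up. It gives the time, the measured TCP pose, the force and the opening at its end, in the units of the state.
- state(): the state, without advancing time (a new reading comes with each control period).
- camera(name): name is "scene" or "top" or "wrist"; returns a dict with "pixels" (384x512x3 uint8, red, green, blue), "vfov" (degrees; the focal length in pixels is half the picture's height over the tangent of half this angle, whatever the lens; pixels are square), "cx", "cy" (the principal point, pixels), "rvec" (rotation vector, rad) and "tvec" (3), from world to camera coordinates, as OpenCV has them; the wrist camera has in their place "T_tool_cam" (4x4, takes a point from camera to tool coordinates, whose origin is the TCP and whose axes are the tool frame's). Camera axes: x right, y down, z forward; pixel columns grow to the right and rows downward; lengths in m; the calibration is good to about 2 mm. A picture is of the moment at which its call begins: read the wrist's pose just before it. There is no depth.
- sign_off(): hands the job in, once; it reports no verdict.
The state is a dict: "t": time; "q": joint angles; "dq": joint speeds; "joint_torque": joint torques, N m; "ee_pos": TCP position; "orientation": TCP orientation; "wrist_force": force on the tool from outside, world axes, zero at the start; "torque": the same for the moment, N m; "grip_width": finger opening in m.
Only numpy, scipy, OpenCV 4.12 (cv2) and the standard library are available. Lean on these libraries where they do the work, as an engineer would, in place of code of your own. Each camera call takes 0.05 s, during which the arm holds its last target.

### The job

The orange filter cartridge is stuck in its tilted holder. Move the blue catch tray so that it stands on the bench under the holder's outlet, then take the push rod and push the cartridge out from behind through the round access hole so that it drops into the tray and never onto the bench. Put the rod back upright in its stand, fully down, leave the tray standing flat with the cartridge in it and clear of the holder, and do not disturb the other things on the bench.

Things in the scene. Friction and masses are not known exactly. Their poses are not given: they have to be found in the camera images.
- holder: Fixed holder: square aluminium housing 66 mm wide, 78 mm long, on a white and green pedestal. Origin on the bench straight below the outlet centre; x horizontal, out of the outlet side; z up. The bore (46.5 mm square) is tilted 35 deg: the push direction is (0.574, 0, -0.819) in this frame. Pedestal at x -175 to -45 mm, 100 mm wide; in front of it the bench is free, under the cartridge 90 mm high.
- hole (a point): Centre of the outer face of the access hole, 30 mm diameter, through the 10 mm plate on the upper end of the holder: at (-44.7, 0, 178.9) mm in the holder's frame. The stuck cartridge's flat back is 16 mm below this face along the bore axis.
- outlet (a point): Centre of the outlet (lower mouth) of the bore, 115 mm above the bench. The stuck cartridge sticks out of it by 14 mm.
- catch (a point): Point on the bench where the cartridge lands when it comes out, 50 mm out from below the outlet centre along the holder's x.
- cartridge_mid (a point): Centre of the orange cartridge with white bands, a solid 44 x 44 x 76 mm, 0.16 kg (varies by 30 %). Its z runs along its length, at the start up the bore. Two sprung rubber seals in the bore hold it: 5 to 20 N along the bore moves it; after about 40 mm of travel it is past the seals; it may hang askew until pushed right out (rod tip about 80 mm inside the hole's outer face).
- tray: Loose blue open catch tray, 140 (x) x 110 (y) x 45 mm high, walls 6 mm, 0.22 kg. Origin: centre of its underside. A grip fin stands at its +x end.
- tray_fin (a point): Grip point of the tray's fin: the fin is 12 mm thick (tray y), 32 mm long outside the end wall (tray x from 70 to 102 mm), its top 75 mm above the tray's underside; this point is 87 mm along the tray's x from its centre, 60 mm above its underside.
- rod_grip (a point): Grip point of the push rod, on its axis; z points from tip to handle end. Black round handle 28 mm diameter, 60 mm long, green band near its end; below it a steel collar 38 mm diameter, 8 mm thick; then a steel shaft 12 mm diameter, 95 mm long to the tip. This point is 25 mm above the collar, 35 mm below the handle's end, 128 mm above the tip. 0.18 kg.
- rod_tip (a point): Flat lower end of the push rod's shaft, on its axis.
- rodstand: White block with a green foot, 76 x 76 x 105 mm, fixed to the bench (its place varies), with a 23 mm square hole right through from the top. The rod hangs in it upright, its collar resting on the block's top. Origin: centre of its underside.
- rodstand_top (a point): Centre of the hole's mouth in the top of the rod stand, 105 mm above the bench. With the rod fully down its tip is 95 mm below this point.
- spare_mid (a point): Bystander: centre of a white spare cartridge, 44 x 44 x 76 mm, standing upright.
- jar_mid (a point): Bystander: centre of a jar, 64 mm diameter, 75 mm tall.
- beaker_mid (a point): Bystander: centre of a glass beaker, 72 mm diameter, 85 mm tall.
- flask_mid (a point): Bystander: centre of a green bottle, 66 mm diameter, 170 mm tall.
- dish_mid (a point): Bystander: centre of a white dish, 90 mm diameter, 30 mm tall.
Mind the look-alikes: they are no part of the job. Of the things that look like the tray, take the one that is farthest from the robot's base at the start. What is shaped like the rodstand but red or turquoise is not meant.

How it is judged:
By the outcome, as a careful person would: the job done as asked, in the order asked, and still so for the second after the job is handed in, with the robot touching nothing.
It also fails if it takes over 72 s, if anything falls off the work surface, if the arm or the gripper's body presses on something with over 40 N, if the wrist force passes 120 N, or if a joint passes its speed limit or range.

## Working session

There is one attempt and no reset: what is moved stays moved. The work goes in short steps, Python scripts to look and compute and a tool call to move; the robot and the scene stay as the last step left them, time stands still between calls to the robot, and variables do not carry over. Pictures are saved under pics/ and viewed, and the job is handed in when it is done.

Besides the shell and the picture viewer there is one more tool, called after "Request:" by a JSON object that holds its "name" and its "arguments". arm_command: Moves the arm, as the interface text tells. Its arguments: {"type":"object","properties":{"moves":{"type":"string"},"force":{"type":"number"}},"required":["moves"]}

```bash
ls; mkdir -p pics
cat > h.py <<'E'
import numpy as np, cv2
from rig import state, camera, sign_off
np.set_printoptions(precision=4,suppress=True)
def save(c,n): cv2.imwrite(f'pics/{n}.png',cv2.cvtColor(c['pixels'],cv2.COLOR_RGB2BGR))
E
python3 - <<'E'
from h import *
import pickle
s=state(); print(s)
d={}
for n in ['scene','top','wrist']:
    c=camera(n); d[n]=c; save(c,n+'0'); print(n,{k:v for k,v in c.items() if k!='pixels'})
pickle.dump((s,d),open('d0.pkl','wb'))
E
```

```text
pics
{'t': 0.0, 'q': array([ 1.186 ,  0.4684, -0.0116,  1.6036,  0.006 ,  1.0714, -0.0563]), 'dq': array([ 0.0005,  0.0002, -0.0007, -0.0003, -0.0015,  0.001 ,  0.0004]), 'joint_torque': array([  0.0004, -53.2378,   0.0212, -25.1298,   0.0114,   0.0077,
         0.    ]), 'ee_pos': array([ 0.2176, -0.6119,  0.2085]), 'orientation': array([[-0.0007,  0.9422,  0.3351],
       [ 0.0016,  0.3351, -0.9422],
       [-1.    , -0.0001, -0.0018]]), 'wrist_force': array([ 0.0219,  0.011 , -0.0688]), 'torque': array([-0.0336, -0.0298,  0.0015]), 'grip_width': 0.08541089639153221}
scene {'vfov': 42.14108144139907, 'cx': 263.75812854822834, 'cy': 191.18295946784582, 'rvec': array([ 0.9435,  2.7048, -0.7714]), 'tvec': array([ 0.3118, -0.1359,  1.769 ])}
top {'vfov': 50.37172872312116, 'cx': 252.1119049595596, 'cy': 186.5783926200361, 'rvec': array([ 2.1535, -2.1207,  0.1802]), 'tvec': array([0.0074, 0.4174, 1.3845])}
wrist {'vfov': 64.89627645884589, 'cx': 257.65789563968093, 'cy': 190.18632565562206, 'T_tool_cam': array([[-0.0001, -0.3272,  0.945 , -0.1649],
       [-0.0003, -0.945 , -0.3272,  0.0857],
       [ 1.    , -0.0003,  0.    ,  0.    ],
       [ 0.    ,  0.    ,  0.    ,  1.    ]])}
```

View pics/scene0.png

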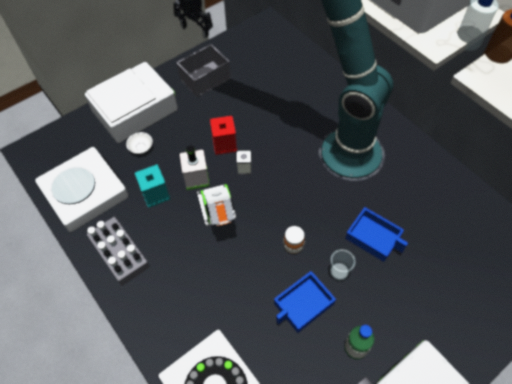

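View pics/top0.png

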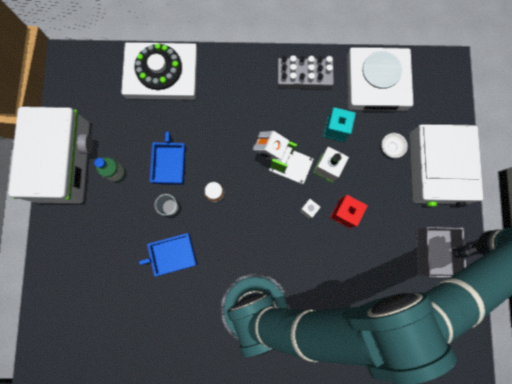

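View pics/wrist0.png

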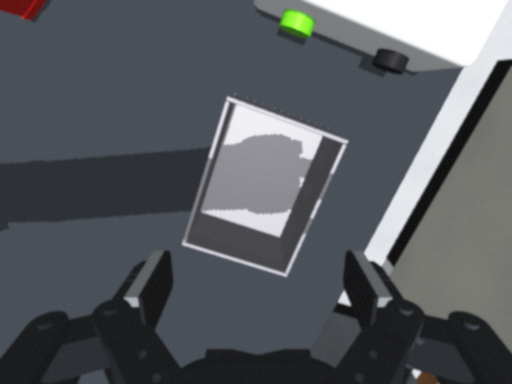

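The scene shows two blue trays, at top-view pixels (168,163) and (172,255). The one at (168,163) is farther from the base at (253,305), so I choose it. There are three block stands: red (350,211), turquoise (340,122), and white with the rod in it (332,165). The white one is meant. The holder is at (280,155). Next I'll check with close crops.

```bash
cat >> h.py <<'E'
def K(c):
    f=c['pixels'].shape[0]/2/np.tan(np.radians(c['vfov'])/2); return np.array([[f,0,c['cx']],[0,f,c['cy']],[0,0,1]])
def ext(c,s=None):
    if 'rvec' in c:
        return cv2.Rodrigues(c['rvec'])[0],np.array(c['tvec'])
    T=np.eye(4);T[:3,:3]=s['orientation'];T[:3,3]=s['ee_pos']
    M=np.linalg.inv(T@c['T_tool_cam']); return M[:3,:3],M[:3,3]
def ray(c,uv,s=None):
    R,t=ext(c,s); o=-R.T@t; d=R.T@np.linalg.inv(K(c))@np.array([uv[0],uv[1],1.]); return o,d/np.linalg.norm(d)
def onz(c,uv,z,s=None):
    o,d=ray(c,uv,s); return o+d*(z-o[2])/d[2]
def proj(c,p,s=None):
    R,t=ext(c,s); q=K(c)@(R@np.asarray(p,float)+t); return q[:2]/q[2]
def tri(rays):
    A=np.zeros((3,3));b=np.zeros(3)
    for o,d in rays:
        P=np.eye(3)-np.outer(d,d);A+=P;b+=P@o
    p=np.linalg.solve(A,b); return p,[np.linalg.norm(np.cross(p-o,d)) for o,d in rays]
def crop(c,x0,y0,w,h,n,k=6):
    im=cv2.cvtColor(c['pixels'],cv2.COLOR_RGB2BGR)[y0:y0+h,x0:x0+w]
    cv2.imwrite(f'pics/{n}.png',cv2.resize(im,None,fx=k,fy=k,interpolation=cv2.INTER_CUBIC))
E
python3 - <<'E'
from h import *
import pickle
s,d=pickle.load(open('d0.pkl','rb'))
crop(d['top'],240,95,130,100,'ct',6)
crop(d['top'],90,120,140,90,'ct2',5)
crop(d['scene'],130,105,130,100,'cs',6)
t=d['top']
print(onz(t,(253,305),0),onz(t,(168,163),.0),onz(t,(172,255),.0),onz(t,(332,165),.105))
# masks
for n in['top','scene']:
    hsv=cv2.cvtColor(d[n]['pixels'],cv2.COLOR_RGB2HSV)
    m=cv2.inRange(hsv,(105,120,60),(125,255,255))
    k,l,st,ce=cv2.connectedComponentsWithStats(m)
    for i in range(1,k):
        if st[i,4]>40:print(n,'blue',st[i],ce[i],onz(d[n],ce[i],.02))
    m=cv2.inRange(hsv,(5,130,90),(20,255,255))
    k,l,st,ce=cv2.connectedComponentsWithStats(m)
    for i in range(1,k):
        if st[i,4]>20:print(n,'orange',st[i],ce[i])
E
```

```text
[0.0152 0.0046 0.    ] [0.504  0.3171 0.    ] [0.1786 0.2874 0.    ] [ 0.4826 -0.2511  0.105 ]
top blue [ 149  131   37   54 1522] [167.0329 161.5453] [0.5048 0.3166 0.02  ]
top blue [ 94 157  11  11  94] [ 98.7872 162.0638] [0.499  0.5578 0.02  ]
top blue [ 138  233   59   44 1624] [170.1539 254.548 ] [0.1801 0.29   0.02  ]
top orange [ 17  28  21  71 366] [26.9945 60.0929]
top orange [16 96  9 10 33] [ 20.0303 100.9091]
top orange [  0 114  15  10  72] [  7.0417 118.0694]
top orange [258 138  10   6  46] [262.6304 140.587 ]
scene blue [480   0  12   6  41] [486.4878   2.5366] [-1.0033 -0.2114  0.02  ]
scene blue [ 346  206   63   55 1946] [375.705  233.5663] [0.1714 0.2854 0.02  ]
scene blue [ 274  271   63   61 2193] [303.5736 300.9111] [0.4944 0.3106 0.02  ]
scene blue [360 324  13  14 144] [365.5903 330.4236] [0.4132 0.4861 0.02  ]
scene orange [503  10   9  16  98] [507.5306  17.0714]
scene orange [216 204  11  17 126] [221.1508 212.4444]
scene orange [285 241  17   7  40] [292.475 245.125]
```

View pics/ct.png

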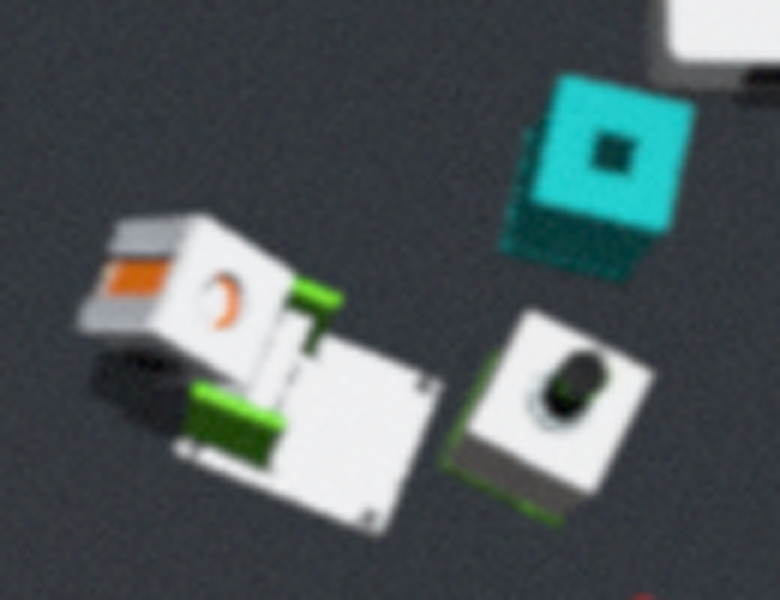

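View pics/ct2.png

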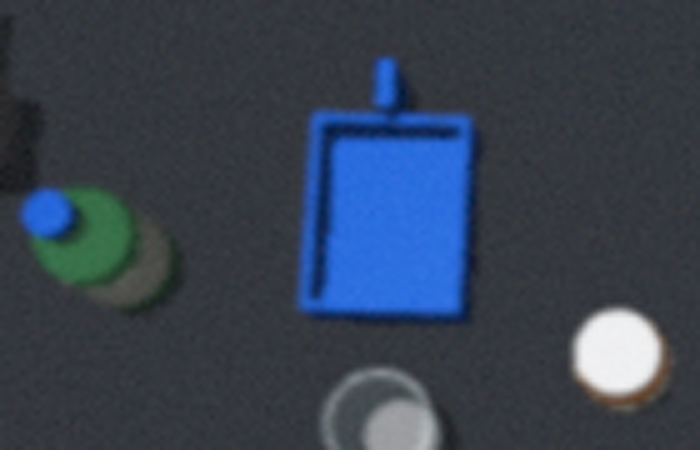

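View pics/cs.png

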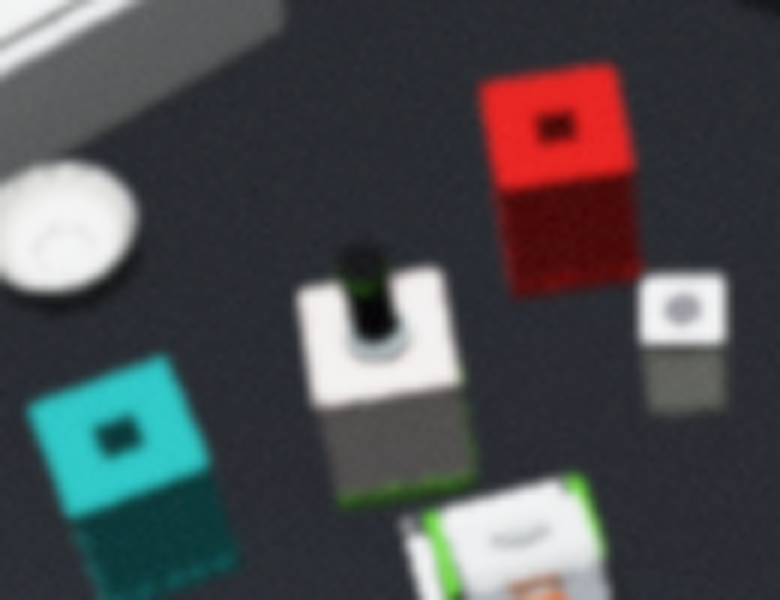

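Run:
```python
from h import *
import pickle
s,d=pickle.load(open('d0.pkl','rb'))
t=d['top'];sc=d['scene']
f=lambda x,y:np.array([240+(x+.5)/6-.5,95+(y+.5)/6-.5])
g=lambda x,y:np.array([90+(x+.5)/5-.5,120+(y+.5)/5-.5])
h=lambda x,y:np.array([130+(x+.5)/6-.5,105+(y+.5)/6-.5])
print('hole',onz(t,f(222,300),.1789)); 
C=[(203,215),(297,280),(248,385),(152,330)]
print('pedestal corners z?');
for p in [(178,450),(382,535),(440,383)]: print(onz(t,f(*p),0.0),onz(t,f(*p),0.01))
print('tray rim corners')
P=[onz(t,g(*p),.045) for p in [(312,112),(473,116),(465,320),(298,312)]]
for p in P:print(p)
print('ctr',np.mean(P,0),[np.linalg.norm(P[i]-P[(i+1)%4]) for i in range(4)])
print('fin top',onz(t,g(386,60),.075),onz(t,g(386,110),.075))
print('stand top corners')
Q=[onz(t,f(*p),.105) for p in [(527,308),(655,375),(595,495),(467,430)]]
print(np.array(Q),np.mean(Q,0),[np.linalg.norm(Q[i]-Q[(i+1)%4]) for i in range(4)])
Q=[onz(sc,h(*p),.105) for p in [(297,288),(438,265),(463,385),(317,408)]]
print('scene',np.array(Q),np.mean(Q,0),[np.linalg.norm(Q[i]-Q[(i+1)%4]) for i in range(4)])
print('handle end',onz(t,f(588,368),.173))
print('jar',onz(t,(213,191),.075),'spare',onz(t,(311,208),.076),'beaker',onz(t,(166,204),.085),'flask',onz(t,(99,162),.17))
crop(sc,185,170,70,80,'cs2',8); crop(sc,265,262,80,75,'cs3',8)
```

```text
hole [ 0.5295 -0.0614  0.1789]
pedestal corners z?
[ 0.4857 -0.0468  0.    ] [ 0.4836 -0.0463  0.01  ]
[ 0.4361 -0.1685  0.    ] [ 0.4343 -0.1672  0.01  ]
[ 0.5293 -0.2039  0.    ] [ 0.5269 -0.2023  0.01  ]
tray rim corners
[0.5685 0.3674 0.045 ]
[0.5674 0.2544 0.045 ]
[0.4221 0.2538 0.045 ]
[0.4259 0.3692 0.045 ]
ctr [0.496  0.3112 0.045 ] [np.float64(0.11299203966551002), np.float64(0.14530125415693831), np.float64(0.11546336771477261), np.float64(0.14258401426067946)]
fin top [0.598  0.3109 0.075 ] [0.5624 0.3092 0.075 ]
stand top corners
[[ 0.5479 -0.2368  0.105 ]
 [ 0.5106 -0.3076  0.105 ]
 [ 0.442  -0.2728  0.105 ]
 [ 0.4776 -0.2024  0.105 ]] [ 0.4945 -0.2549  0.105 ] [np.float64(0.08005486642324217), np.float64(0.07695360550630234), np.float64(0.078875785082291), np.float64(0.0783236563220005)]
scene [[ 0.5084 -0.3094  0.105 ]
 [ 0.4388 -0.2739  0.105 ]
 [ 0.474  -0.1994  0.105 ]
 [ 0.5437 -0.236   0.105 ]] [ 0.4912 -0.2547  0.105 ] [np.float64(0.07811007587301623), np.float64(0.08237696839932561), np.float64(0.07876409828460652), np.float64(0.08144665600290166)]
handle end [ 0.4971 -0.2556  0.173 ]
jar [0.3933 0.1454 0.075 ] spare [ 0.3408 -0.1841  0.076 ] beaker [0.3457 0.2992 0.085 ] flask [0.4659 0.4998 0.17  ]
```

View pics/cs2.png

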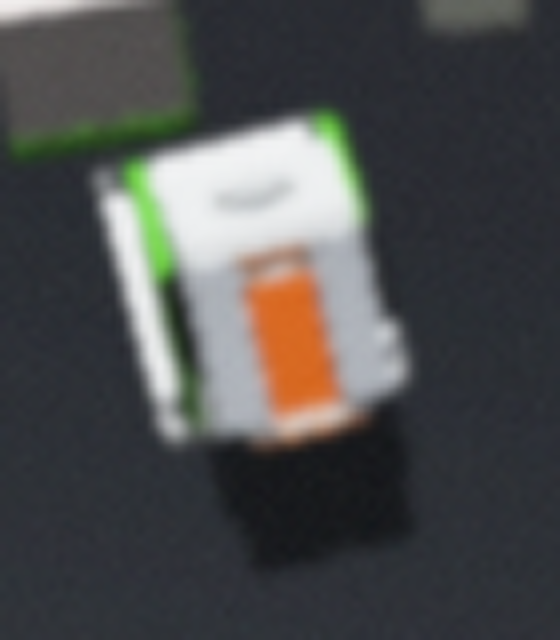

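View pics/cs3.png

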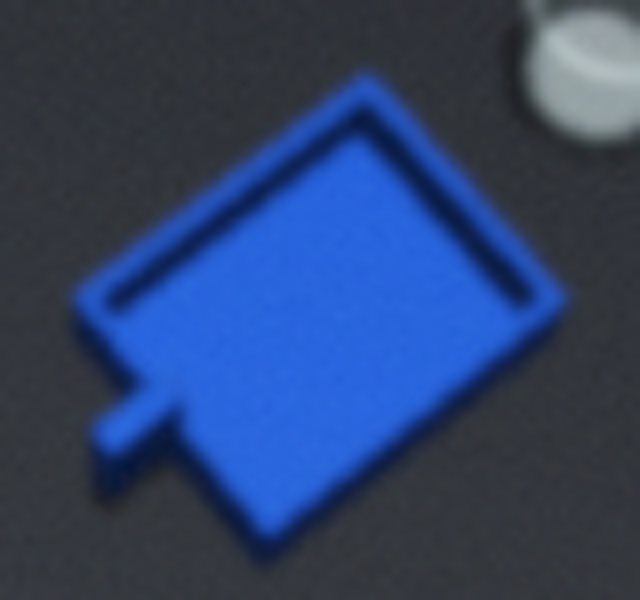

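```bash
cat >> h.py <<'E'
from scipy.spatial.transform import Rotation as Rn
def Rdown(zdeg):  # tool pointing down, tool z at world angle zdeg
    a=np.radians(zdeg); z=np.array([np.cos(a),np.sin(a),0]); x=np.array([0,0,-1.]); return np.c_[x,np.cross(z,x),z]
def go(p,R=None,s=None):
    s=s or state(); R0=s['orientation']; R=R0 if R is None else R
    dp=R0.T@(np.asarray(p)-s['ee_pos']); w=Rn.from_matrix(R0.T@R).as_rotvec()
    print('t',round(s['t'],2),'d',np.round(dp,4),'w',np.round(w,4),'|d|',round(np.linalg.norm(dp),3),'deg',round(np.degrees(np.linalg.norm(w)),1))
E
python3 - <<'E'
from h import *
go([.45,-.33,.33],Rdown(-80)); go([.583,.311,.33],Rdown(-90))
E
```

```text
t 0.15 d [-0.121   0.3134 -0.188 ] w [ 0.1673 -0.0014  0.0002] |d| 0.385 deg 9.6
t 0.15 d [-0.1203  0.6535 -0.7473] w [ 0.3418 -0.0014  0.0004] |d| 1.0 deg 19.6
```

Request:
{"name": "arm_command", "arguments": {"moves": "-0.06 0 0 0 0 0 100; -0.12 0.03 -0.02 0.05 0 0 100; -0.12 0.085 -0.05 0.1 0 0 100; -0.12 0.14 -0.08 0.15 0 0 100; -0.12 0.19 -0.11 0.2 0 0 100"}}

```text
t: 0.78
ee_pos: [0.3609, -0.4436, 0.3295]
orientation: [[0.0, 0.99, 0.139], [-0.0, 0.139, -0.99], [-1.0, 0.0, 0.0]]
wrist_force: [0.4, -0.1, -0.4]
grip_width: 0.0854
```

Run:
```python
from h import *
s=state();print(s['ee_pos'],s['q'])
go([.50,-.2,.33],Rdown(-90)); go([.583,.311,.33],Rdown(-90))
```

```text
[ 0.3609 -0.4436  0.3295] [ 0.8951  0.2404 -0.0799  1.6476  0.02    1.254  -0.6196]
t 0.78 d [-0.0005  0.1717 -0.2218] w [ 0.1399  0.0002 -0.0002] |d| 0.281 deg 8.0
t 0.78 d [-0.0006  0.3252 -0.7163] w [ 0.1399  0.0002 -0.0002] |d| 0.787 deg 8.0
```

Request:
{"name": "arm_command", "arguments": {"moves": "0 0.035 -0.045 0.03 0 0 100; 0 0.07 -0.09 0.06 0 0 100; 0 0.105 -0.135 0.09 0 0 100; 0 0.14 -0.18 0.12 0 0 100; 0 0.172 -0.225 0.14 0 0 100"}}

```text
t: 1.4
ee_pos: [0.4989, -0.1965, 0.3294]
orientation: [[-0.0, 1.0, 0.001], [-0.0, 0.001, -1.0], [-1.0, -0.0, 0.0]]
wrist_force: [0.6, 0.2, 0.2]
grip_width: 0.0855
```

Request:
{"name": "arm_command", "arguments": {"moves": "0 0.01 -0.06 0 0 0 100; 0 0.02 -0.12 0 0 0 100; 0 0.03 -0.18 0 0 0 100; 0 0.04 -0.24 0 0 0 100; 0 0.05 -0.3 0 0 0 100"}}

```text
t: 2.02
ee_pos: [0.5478, 0.1035, 0.3294]
orientation: [[0.0, 1.0, 0.001], [-0.0, 0.001, -1.0], [-1.0, 0.0, 0.0]]
wrist_force: [0.9, -0.7, -1.0]
grip_width: 0.0852
```

Run:
```python
from h import *
import pickle
s=state();print(s['ee_pos'],s['q'])
c=camera('wrist');save(c,'w1');pickle.dump((s,c),open('w1.pkl','wb'))
go([.583,.311,.2],Rdown(-90))
print(proj(c,[.583,.311,.075],s))
```

```text
[0.5478 0.1035 0.3294] [ 0.1299  0.2497 -0.4548  1.6609  0.1147  1.2575 -1.9175]
t 2.08 d [ 0.1308  0.0383 -0.1956] w [ 0.0128 -0.0066 -0.0004] |d| 0.238 deg 0.8
[105.9577 124.5479]
```

View pics/w1.png

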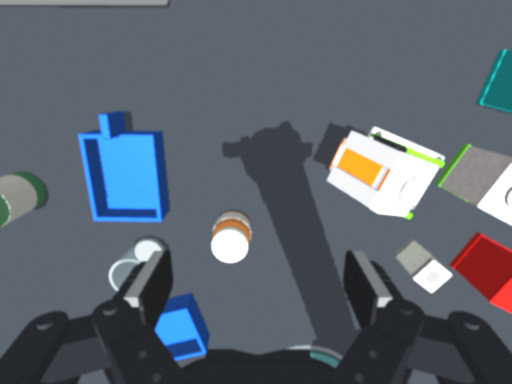

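Request:
{"name": "arm_command", "arguments": {"moves": "0 0.01 -0.05 0.01 0 0 100; 0.03 0.02 -0.1 0.01 0 0 100; 0.07 0.03 -0.15 0.01 0 0 100; 0.1 0.038 -0.196 0.01 0 0 100; 0.13 0.038 -0.196 0.01 0 0 100"}}

```text
t: 2.7
ee_pos: [0.5837, 0.3028, 0.1975]
orientation: [[-0.002, 1.0, -0.002], [0.003, -0.002, -1.0], [-1.0, -0.002, -0.003]]
wrist_force: [-0.0, 0.1, -0.6]
grip_width: 0.0858
```

Run:
```python
from h import *
import pickle
camera('top');camera('top')
s=state();print(s['ee_pos'],s['orientation'],s['dq'])
c=camera('wrist');save(c,'w2');pickle.dump((s,c),open('w2.pkl','wb'))
for p in ([.567,.311,.075],[.598,.311,.075],[.566,.311,.045]):print(proj(c,p,s))
hsv=cv2.cvtColor(c['pixels'],cv2.COLOR_RGB2HSV); print(hsv[100:384:40,256])
```

```text
[0.583  0.2971 0.1949] [[-0.0074  1.     -0.0065]
 [-0.0037 -0.0066 -1.    ]
 [-1.     -0.0074  0.0038]] [ 0.0316 -0.0531  0.0022 -0.0471 -0.008   0.0359  0.0084]
[243.748  192.2887]
[243.0359 162.1272]
[244.8482 183.8173]
[[106  41 150]
 [107  35 102]
 [109 193 169]
 [ 94 155 255]
 [ 95 162 255]
 [107  37 111]
 [ 94  33 215]
 [110  26  58]]
```

View pics/w2.png

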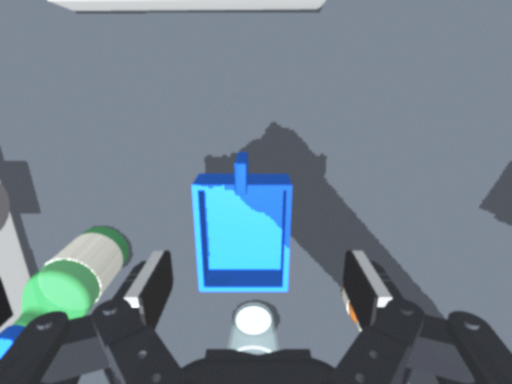

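Run:
```python
from h import *
import pickle
s,c=pickle.load(open('w2.pkl','rb'))
hsv=cv2.cvtColor(c['pixels'],cv2.COLOR_RGB2HSV)
m=cv2.inRange(hsv,(90,120,60),(125,255,255))
for r in range(150,182,3):
    x=np.where(m[r,200:290])[0]+200; print(r,x.min() if len(x) else None,x.max() if len(x) else None,(onz(c,((x.min()+x.max())/2,r),.075,s)) if len(x) else '')
for r in (200,230,260):
    x=np.where(m[r,180:310])[0]+180;a=onz(c,(x.min(),r),.045,s);b=onz(c,(x.max(),r),.045,s);print(r,a,b)
s=state();print(s['ee_pos'],s['dq'])
```

```text
150 None None 
153 237 247 [0.607  0.3118 0.075 ]
156 236 247 [0.604  0.3123 0.075 ]
159 235 247 [0.6011 0.3129 0.075 ]
162 234 247 [0.5981 0.3134 0.075 ]
165 233 247 [0.5952 0.314  0.075 ]
168 234 247 [0.5922 0.3136 0.075 ]
171 234 247 [0.5891 0.3137 0.075 ]
174 200 288 [0.586  0.3103 0.075 ]
177 200 289 [0.583  0.3099 0.075 ]
180 200 289 [0.5799 0.31   0.075 ]
200 [0.5475 0.3703 0.045 ] [0.5465 0.2587 0.045 ]
230 [0.5102 0.371  0.045 ] [0.5092 0.2599 0.045 ]
260 [0.4701 0.3717 0.045 ] [0.4691 0.2599 0.045 ]
[0.5845 0.2969 0.1975] [ 0.0196 -0.0442 -0.0057 -0.0421 -0.0021  0.004  -0.0009]
```

Run:
```python
from h import *
go([.584,.3135,.041],Rdown(-91))
```

```text
t 2.85 d [ 0.1564 -0.0001 -0.017 ] w [0.0093 0.0023 0.0038] |d| 0.157 deg 0.6
```

Request:
{"name": "arm_command", "arguments": {"moves": "0.04 0 -0.017 0.01 0 0 100; 0.08 0 -0.017 0.01 0 0 100; 0.12 0 -0.017 0.01 0 0 100; 0.15 0 -0.017 0.01 0 0 100; 0.156 0 -0.017 0.01 0 0 100"}}

```text
t: 3.48
ee_pos: [0.5859, 0.3133, 0.0431]
orientation: [[-0.001, 1.0, -0.02], [-0.001, -0.02, -1.0], [-1.0, -0.001, 0.001]]
wrist_force: [0.9, 0.2, 0.8]
grip_width: 0.0851
```

Request:
{"name": "arm_command", "arguments": {"moves": "0 0 0 0 0 0 0; 0 0 0 0 0 0 0; 0 0 0 0 0 0 0; 0 0 0 0 0 0 0; 0 0 0 0 0 0 0", "force": 100}}

```text
t: 4.1
ee_pos: [0.5863, 0.315, 0.0445]
orientation: [[0.001, 1.0, -0.018], [0.0, -0.018, -1.0], [-1.0, 0.001, -0.0]]
wrist_force: [-0.0, -1.7, 5.5]
grip_width: 0.0085
```

Run:
```python
from h import *
s=state();print(s['ee_pos'],s['orientation'],s['grip_width'],s['wrist_force'])
c=camera('wrist');save(c,'w3')
```

```text
[0.5863 0.315  0.0445] [[ 0.0014  0.9998 -0.0182]
 [ 0.0001 -0.0182 -0.9998]
 [-1.      0.0014 -0.0002]] 0.008547412424776408 [-0.0406 -1.6641  5.4759]
```

View pics/w3.png

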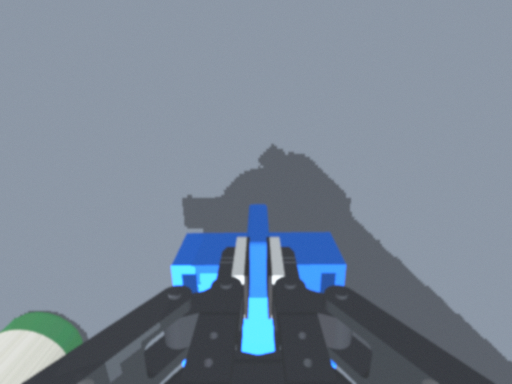

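Request:
{"name": "arm_command", "arguments": {"moves": "-0.01 0 0 0 0 0 0; -0.02 0 0 0 0 0 0; -0.03 0.01 0 0 0 0 0; -0.04 0.025 0.01 -0.08 0 0 0; -0.04 0.04 0.025 -0.18 0 0 0"}}

```text
t: 4.78
ee_pos: [0.6268, 0.2899, 0.0852]
orientation: [[0.003, 0.986, 0.165], [0.001, 0.165, -0.986], [-1.0, 0.003, -0.001]]
wrist_force: [-0.1, 0.4, -2.5]
grip_width: 0.0081
```

Run:
```python
from h import *
s=state();print(s['ee_pos'],s['grip_width'],s['wrist_force'],s['torque'])
c=camera('scene');save(c,'s3');crop(c,250,210,140,120,'s3c',5)
go([.645,.25,.085],Rdown(-91+34));go([.627,.187,.075],Rdown(-21.5))
```

```text
[0.6268 0.2899 0.0852] 0.008071287356382476 [-0.052   0.3557 -2.4982] [-0.0175 -0.2454 -0.0103]
t 4.83 d [-0.0005  0.0094  0.0372] w [-0.412   0.0031 -0.0029] |d| 0.038 deg 23.6
t 4.83 d [ 0.0095 -0.0187  0.0964] w [-1.0316  0.0039 -0.0019] |d| 0.099 deg 59.1
```

View pics/s3c.png

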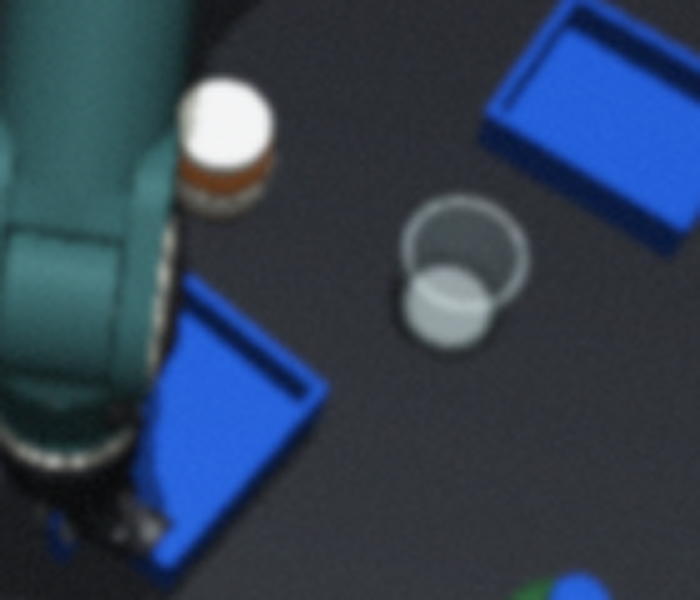

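Request:
{"name": "arm_command", "arguments": {"moves": "0 0.005 0.018 -0.15 0 0 0; 0 0.009 0.037 -0.32 0 0 0; 0 0.004 0.055 -0.49 0 0 0; 0 -0.004 0.07 -0.66 0 0 0; 0 -0.012 0.085 -0.83 0 0 0"}}

```text
t: 5.45
ee_pos: [0.6271, 0.2028, 0.0836]
orientation: [[-0.0, 0.545, 0.839], [0.0, 0.839, -0.545], [-1.0, 0.0, -0.0]]
wrist_force: [1.1, 1.0, -2.0]
grip_width: 0.0086
```

Run:
```python
from h import *
import pickle
s=state();print(s['ee_pos'],s['grip_width'],s['wrist_force'],s['torque'])
c=camera('wrist');save(c,'w4');pickle.dump((s,c),open('w4.pkl','wb'))
go([.627,.187,.075],Rdown(-21.5))
for p in [(.5295,-.0614,.1789),(.5459,-.0198,0)]:print(proj(c,p,s))
```

```text
[0.6271 0.2028 0.0836] 0.008637954470215413 [ 1.0689  1.0025 -2.0337] [ 0.1763 -0.0734  0.0544]
t 5.5 d [ 0.0082 -0.0104  0.0068] w [-0.1978  0.0003  0.0029] |d| 0.015 deg 11.3
[358.4492 712.6454]
[304.4193 384.4551]
```

View pics/w4.png

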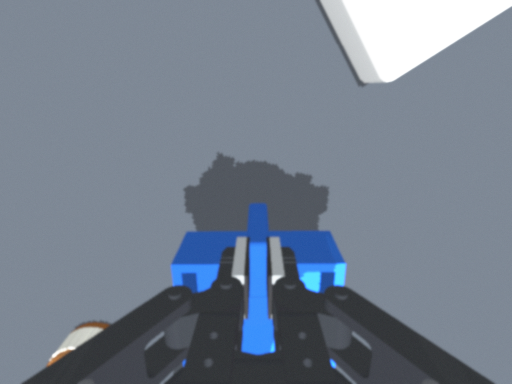

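Request:
{"name": "arm_command", "arguments": {"moves": "0.01 -0.005 0.005 -0.1 0 0 0; 0.015 -0.01 0.007 -0.198 0 0 0; 0.022 -0.01 0.007 -0.198 0 0 0; 0.028 -0.01 0.007 -0.198 0 0 0; 0.028 -0.01 0.007 -0.198 0 0 0"}}

```text
t: 6.12
ee_pos: [0.6269, 0.1916, 0.0549]
orientation: [[-0.001, 0.373, 0.928], [-0.0, 0.928, -0.373], [-1.0, -0.001, -0.001]]
wrist_force: [-0.3, -0.1, -1.1]
grip_width: 0.0086
```

Run:
```python
from h import *
s=state();print(s['ee_pos'],s['grip_width'],s['wrist_force'],s['torque'])
c=camera('top');save(c,'t4');crop(c,170,60,150,120,'t4c',5)
go([.598,.112,.053],Rdown(-21.5))
```

```text
[0.6269 0.1916 0.0549] 0.008603022982242662 [-0.347  -0.0781 -1.1344] [ 0.1442 -0.078  -0.0117]
t 6.17 d [ 0.0023 -0.0848  0.0026] w [-0.0065 -0.0003  0.0001] |d| 0.085 deg 0.4
```

View pics/t4c.png

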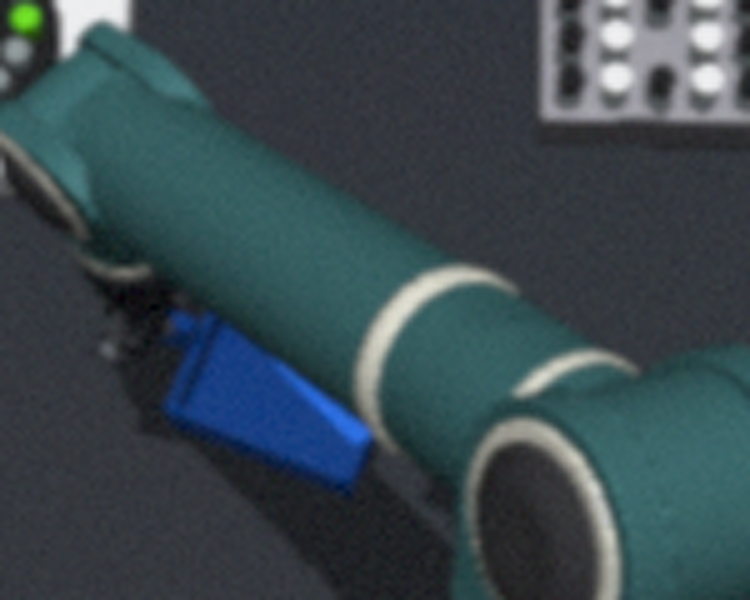

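Run:
```python
from h import *
c=camera('scene');save(c,'s4')
```

```text
(no output)
```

View pics/s4.png

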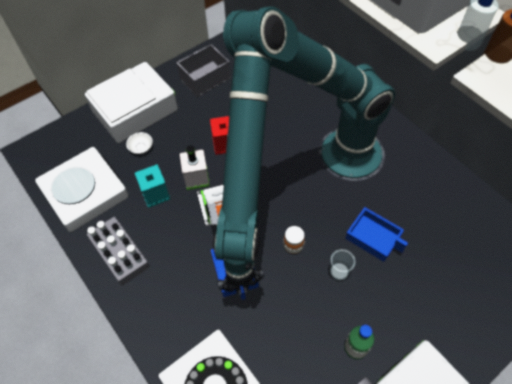

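Request:
{"name": "arm_command", "arguments": {"moves": "0 -0.015 0 0 0 0 0; 0 -0.035 0.001 0 0 0 0; 0 -0.055 0.002 0 0 0 0; 0 -0.075 0.003 0 0 0 0; 0.002 -0.085 0.003 0 0 0 0"}}

```text
t: 6.85
ee_pos: [0.5984, 0.1086, 0.0535]
orientation: [[0.0, 0.374, 0.927], [-0.001, 0.927, -0.374], [-1.0, -0.001, 0.001]]
wrist_force: [-0.6, 0.7, -2.1]
grip_width: 0.0086
```

Run:
```python
from h import *
camera('top')
s=state();print(s['ee_pos'],s['grip_width'],s['wrist_force'],s['torque'])
c=camera('scene');save(c,'s5');crop(c,180,150,110,110,'s5c',6)
go([.598,.112,.0445],Rdown(-21.5))
```

```text
[0.5978 0.1077 0.053 ] 0.008465725024064454 [-0.9758 -1.3727 -2.2832] [ 0.0897  0.0334 -0.0222]
t 6.95 d [ 0.0086  0.0027 -0.0012] w [-0.0081 -0.0003  0.0012] |d| 0.009 deg 0.5
```

View pics/s5c.png

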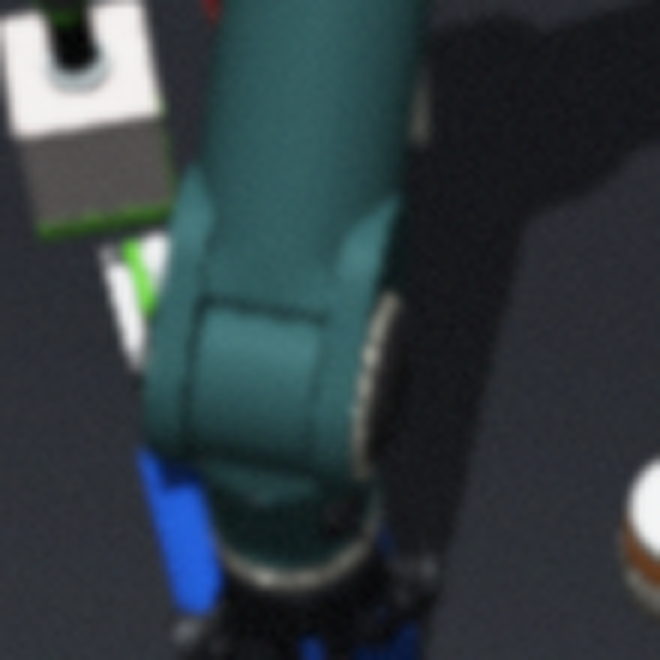

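Request:
{"name": "arm_command", "arguments": {"moves": "0.002 0.003 0 0 0 0 0; 0.004 0.004 0 0 0 0 0; 0.006 0.004 0 0 0 0 0; 0.008 0.004 0 0 0 0 0; 0.0085 0.004 0 0 0 0 0"}}

```text
t: 7.58
ee_pos: [0.6001, 0.1152, 0.0449]
orientation: [[0.0, 0.372, 0.928], [0.0, 0.928, -0.372], [-1.0, 0.0, -0.0]]
wrist_force: [0.0, 1.4, -1.3]
grip_width: 0.0088
```

Run:
```python
from h import *
s=state();print(s['ee_pos'],s['grip_width'],s['wrist_force'],s['torque'])
```

```text
[0.6001 0.1152 0.0449] 0.008765259065733933 [ 0.0065  1.3733 -1.2946] [ 0.21   -0.0186 -0.1022]
```

Request:
{"name": "arm_command", "arguments": {"moves": "0.001 0 0 0 0 0 0; 0.002 0 0 0 0 0 0; 0.002 0 0 0 0 0 0; 0.002 0 0 0 0 0 60; 0.002 0 0 0 0 0 100"}}

```text
t: 8.2
ee_pos: [0.6002, 0.1145, 0.0429]
orientation: [[0.0, 0.372, 0.928], [-0.0, 0.928, -0.372], [-1.0, -0.0, 0.0]]
wrist_force: [0.4, -0.1, 0.2]
grip_width: 0.0444
```

Request:
{"name": "arm_command", "arguments": {"moves": "0 0 0 0 0 0 100; 0 0 0 0 0 0 100; -0.02 0 0 0 0 0 100; -0.06 0 0 0 0 0 100; -0.11 0 0 0 0 0 100"}}

```text
t: 8.82
ee_pos: [0.5996, 0.1149, 0.1547]
orientation: [[-0.001, 0.372, 0.928], [0.0, 0.928, -0.372], [-1.0, -0.0, -0.001]]
wrist_force: [-0.1, -0.4, 0.5]
grip_width: 0.0858
```

Run:
```python
from h import *
import pickle
s=state();print(s['ee_pos'],s['grip_width'],s['wrist_force'],s['torque'])
c=camera('wrist');save(c,'w5');pickle.dump((s,c),open('w5.pkl','wb'))
```

```text
[0.5996 0.1149 0.1547] 0.0857595020179351 [-0.0585 -0.3854  0.5373] [-0.0295 -0.0568  0.0408]
```

View pics/w5.png

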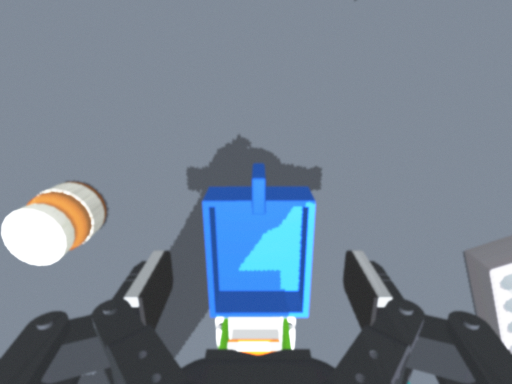

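Run:
```python
from h import *
print(state()['q'])
go([.52,-.10,.38])
```

```text
[ 0.3163  0.5928 -0.7796  1.7059  0.4776  1.0313 -1.0062]
t 8.88 d [-0.2189 -0.2311  0.0049] w [0. 0. 0.] |d| 0.318 deg 0.0
```

Request:
{"name": "arm_command", "arguments": {"moves": "-0.06 0 0 0 0 0 100; -0.12 -0.01 0 0 0 0 100; -0.17 -0.05 0 0 0 0 100; -0.21 -0.1 0 0 0 0 100; -0.22 -0.16 0 0 0 0 100"}}

```text
t: 9.5
ee_pos: [0.5413, -0.0322, 0.3768]
orientation: [[0.006, 0.369, 0.929], [-0.001, 0.929, -0.369], [-1.0, 0.002, 0.006]]
wrist_force: [0.5, -1.6, -0.2]
grip_width: 0.0854
```

Request:
{"name": "arm_command", "arguments": {"moves": "0 -0.05 0 0 0 0 100; 0 -0.08 0 0 0 0 100; 0 -0.08 0 0 0 0 100; 0 -0.08 0 0 0 0 100; 0 -0.08 0 0 0 0 100"}}

```text
t: 10.12
ee_pos: [0.5115, -0.1053, 0.3731]
orientation: [[0.001, 0.369, 0.929], [0.0, 0.929, -0.369], [-1.0, 0.0, 0.0]]
wrist_force: [-0.1, 0.0, 0.3]
grip_width: 0.0852
```

Run:
```python
from h import *
import pickle
s=state();print(s['ee_pos'],s['dq'],s['q'])
c=camera('wrist');save(c,'w6');
print(state()['ee_pos'])
pickle.dump((s,c),open('w6.pkl','wb'))
for p in [(.5295,-.0614,.1789),(.5459,-.0198,.115),(.496,-.255,.173),(.493,-.255,.105)]:print(proj(c,p,s))
```

```text
[ 0.5115 -0.1053  0.3731] [-0.0032  0.0032  0.0074  0.0003  0.0017 -0.0018  0.0003] [ 0.8805  0.2224 -0.8671  1.6529  0.173   1.3462 -0.3913]
[ 0.5115 -0.1055  0.373 ]
[257.218  120.0513]
[257.1547  80.164 ]
[286.3259 260.6899]
[280.7549 238.1032]
```

View pics/w6.png

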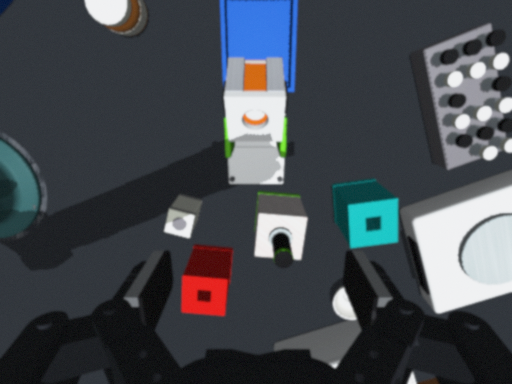

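Run:
```python
from h import *
import pickle
s,c=pickle.load(open('w6.pkl','rb'))
crop(c,210,50,110,100,'w6a',7);crop(c,225,180,110,95,'w6b',7)
```

```text
(no output)
```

View pics/w6a.png

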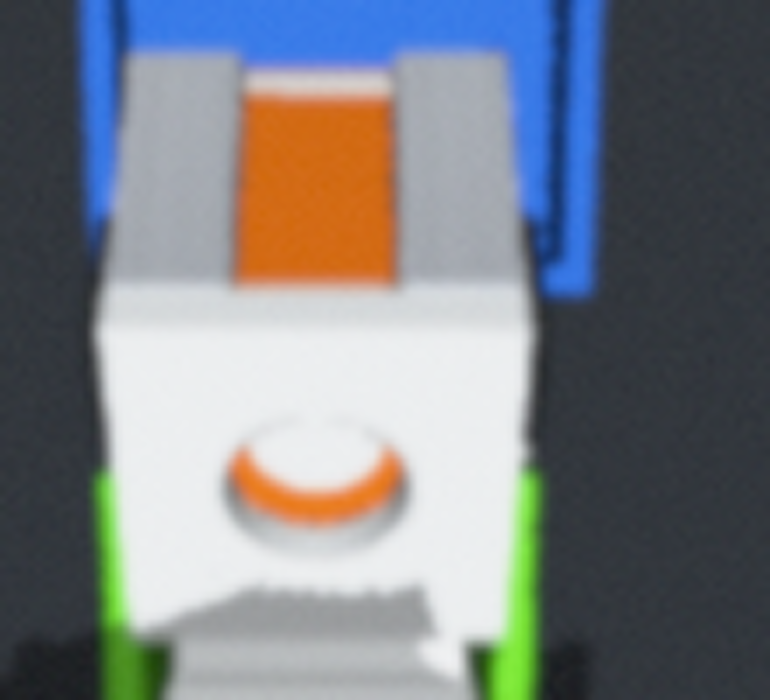

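View pics/w6b.png

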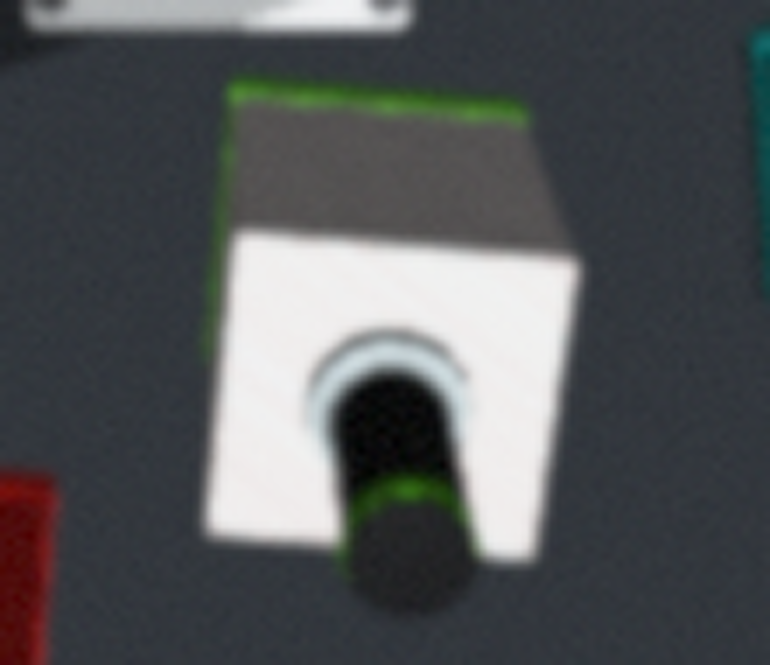

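Run:
```python
from h import *
import pickle
s,c=pickle.load(open('w6.pkl','rb'))
f=lambda x,y:np.array([210+(x+.5)/7-.5,50+(y+.5)/7-.5])
g=lambda x,y:np.array([225+(x+.5)/7-.5,180+(y+.5)/7-.5])
s0,d=pickle.load(open('d0.pkl','rb')); t=d['top']
ft=lambda x,y:np.array([240+(x+.5)/6-.5,95+(y+.5)/6-.5])
H=onz(c,f(316,486),.1789,s);print('hole w',H)
print('hole tri',tri([ray(c,f(316,486),s),ray(t,ft(222,300))]))
a=onz(c,f(98,328),.1978,s);b=onz(c,f(533,328),.1978,s);print('plate upper edge',a,b,np.linalg.norm(a-b),np.degrees(np.arctan2(*(b-a)[[1,0]]))+90)
a=onz(c,f(128,634),.16,s);b=onz(c,f(500,638),.16,s);print('plate lower edge',a,b,np.linalg.norm(a-b),np.degrees(np.arctan2(*(b-a)[[1,0]]))+90)
Q=[onz(c,g(*p),.105,s) for p in [(237,232),(581,260),(537,562),(205,537)]];print('stand',np.mean(Q,0),[np.linalg.norm(Q[i]-Q[(i+1)%4]) for i in range(4)])
print('rod end',onz(c,g(411,553),.173,s),'collar',onz(c,g(388,407),.113,s))
# tray
```

```text
hole w [ 0.5272 -0.0592  0.1789]
hole tri (array([ 0.5276, -0.0598,  0.1851]), [np.float64(0.0011904241133211457), np.float64(0.0011904241133211342)])
plate upper edge [ 0.5058 -0.023   0.1978] [ 0.568  -0.0478  0.1978] 0.06690069675217544 68.3158342024107
plate lower edge [ 0.4854 -0.0725  0.16  ] [ 0.5471 -0.0978  0.16  ] 0.06659870096258502 67.69669719524953
stand [ 0.493  -0.2528  0.105 ] [np.float64(0.07720976815756779), np.float64(0.0778709129982934), np.float64(0.07846732952046682), np.float64(0.07803438770755629)]
rod end [ 0.4932 -0.2503  0.173 ] collar [ 0.4931 -0.2497  0.113 ]
```

Run:
```python
from h import *
go([.493,-.252,.23],Rdown(-21.8))
```

```text
t 10.18 d [ 0.1429 -0.1431  0.0369] w [ 0.0022  0.0001 -0.0004] |d| 0.206 deg 0.1
```

Request:
{"name": "arm_command", "arguments": {"moves": "0.01 -0.04 0.01 0 0 0 100; 0.04 -0.08 0.02 0 0 0 100; 0.08 -0.12 0.03 0 0 0 100; 0.12 -0.143 0.037 0 0 0 100; 0.143 -0.143 0.037 0 0 0 100"}}

```text
t: 10.8
ee_pos: [0.4912, -0.2549, 0.2271]
orientation: [[-0.003, 0.374, 0.927], [0.002, 0.927, -0.374], [-1.0, 0.0, -0.003]]
wrist_force: [0.5, -0.1, -0.7]
grip_width: 0.0857
```

Run:
```python
from h import *
import pickle
camera('top');camera('top')
s=state();print(s['ee_pos'],s['dq'],s['q'])
c=camera('wrist');save(c,'w7');
print(state()['ee_pos'])
pickle.dump((s,c),open('w7.pkl','wb'))
for p in [(.493,-.252,.173),(.493,-.252,.113)]:print(proj(c,p,s))
```

```text
[ 0.491  -0.2524  0.227 ] [-0.0023 -0.0437 -0.0296 -0.0507 -0.0142  0.0288  0.0133] [ 1.0096  0.3958 -0.7487  1.7855  0.2992  1.0836 -0.2241]
[ 0.4922 -0.2524  0.2289]
[259.0046 200.408 ]
[259.0909 178.1484]
```

View pics/w7.png

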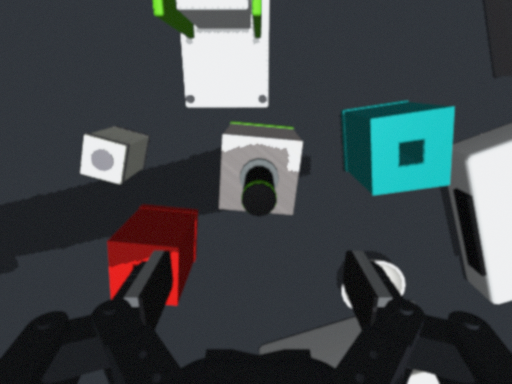

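Run:
```python
from h import *
go([.4935,-.251,.119],Rdown(-21.8))
```

```text
t 10.95 d [0.1099 0.0016 0.0009] w [ 0.0011 -0.0024 -0.0012] |d| 0.11 deg 0.2
```

Request:
{"name": "arm_command", "arguments": {"moves": "0.03 0.002 0.001 0 0 0 100; 0.06 0.002 0.001 0 0 0 100; 0.085 0.002 0.001 0 0 0 100; 0.105 0.002 0.001 0 0 0 100; 0.11 0.002 0.001 0 0 0 100"}}

```text
t: 11.58
ee_pos: [0.4942, -0.2516, 0.1195]
orientation: [[-0.0, 0.371, 0.929], [0.0, 0.929, -0.371], [-1.0, 0.0, -0.0]]
wrist_force: [-0.3, -0.5, 0.2]
grip_width: 0.0853
```

Request:
{"name": "arm_command", "arguments": {"moves": "0 0 0 0 0 0 0; 0 0 0 0 0 0 0; 0 0 0 0 0 0 0; 0 0 0 0 0 0 0; 0 0 0 0 0 0 0", "force": 100}}

```text
t: 12.2
ee_pos: [0.4942, -0.2523, 0.1206]
orientation: [[0.0, 0.372, 0.928], [-0.001, 0.928, -0.372], [-1.0, -0.001, 0.001]]
wrist_force: [-2.2, 0.8, 5.7]
grip_width: 0.0257
```

Run:
```python
from h import *
s=state();print(s['ee_pos'],s['orientation'],s['grip_width'],s['wrist_force'],s['torque'])
c=camera('wrist');save(c,'w8')
```

```text
[ 0.4942 -0.2523  0.1206] [[ 0.0004  0.3721  0.9282]
 [-0.0008  0.9282 -0.3721]
 [-1.     -0.0006  0.0007]] 0.025677016692023248 [-2.16    0.7826  5.7152] [ 0.0278  0.3849 -0.055 ]
```

View pics/w8.png

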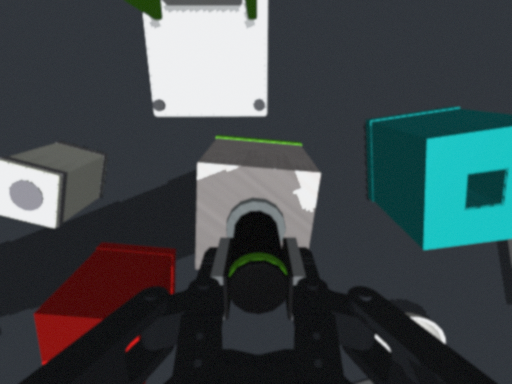

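Request:
{"name": "arm_command", "arguments": {"moves": "-0.015 0 0 0 0 0 0; -0.04 0 0 0 0 0 0; -0.08 0 0 0 0 0 0; -0.125 0 0 0 0 0 0; -0.17 0 0 0 0 0 0"}}

```text
t: 12.88
ee_pos: [0.4937, -0.2518, 0.2917]
orientation: [[0.0, 0.372, 0.928], [-0.0, 0.928, -0.372], [-1.0, 0.0, 0.0]]
wrist_force: [0.0, -1.0, -1.3]
grip_width: 0.0256
```

```bash
cat >> h.py <<'E'
yaw=np.radians(68.2);u=np.array([np.cos(yaw),np.sin(yaw),0]);v=np.array([-u[1],u[0],0])
p=.5736*u+np.array([0,0,-.8192]); Hh=np.array([.5275,-.060,.179])
RT=np.c_[p,np.cross(-v,p),-v]
E
python3 - <<'E'
from h import *
s=state();print(s['ee_pos'],s['grip_width'],s['wrist_force'],s['torque'],s['q'])
c=camera('scene');save(c,'s8')
print(RT)
go([.49,-.20,.33],RT)
go(Hh-.1406*p,RT)
E
```

```text
[ 0.4937 -0.2518  0.2917] 0.025596295835021942 [ 0.0225 -0.9528 -1.3047] [-0.0679 -0.0457 -0.0186] [ 1.0356  0.335  -0.7772  1.7063  0.2497  1.2025 -0.1854]
[[ 0.213   0.3042  0.9285]
 [ 0.5326  0.7606 -0.3714]
 [-0.8192  0.5736 -0.    ]]
t 12.93 d [-0.0322  0.0462 -0.0257] w [0.0029 0.0098 0.6124] |d| 0.062 deg 35.1
t 12.93 d [ 0.0033  0.1095 -0.0432] w [0.0029 0.0098 0.6124] |d| 0.118 deg 35.1
```

View pics/s8.png

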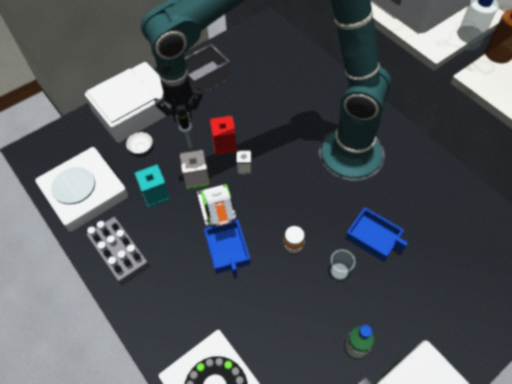

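Request:
{"name": "arm_command", "arguments": {"moves": "-0.01 0.01 -0.005 0 0 0.12 0; -0.02 0.02 -0.01 0 0 0.25 0; -0.03 0.03 -0.015 0 0.005 0.37 0; -0.032 0.04 -0.02 0 0.01 0.5 0; -0.032 0.046 -0.026 0 0.01 0.612 0"}}

```text
t: 13.55
ee_pos: [0.4869, -0.2, 0.3225]
orientation: [[0.207, 0.306, 0.929], [0.538, 0.758, -0.369], [-0.817, 0.576, -0.008]]
wrist_force: [-0.6, 0.2, -2.6]
grip_width: 0.0257
```

Run:
```python
from h import *
s=state();print(s['ee_pos'],s['grip_width'],s['wrist_force'],s['torque'],s['q'])
go(Hh-.1406*p,RT)
```

```text
[ 0.4869 -0.2     0.3225] 0.02566668762724488 [-0.6238  0.2222 -2.6419] [-0.8232  0.3198  0.0318] [ 1.385   0.4336 -0.9192  1.7148 -0.2824  1.2521  0.2197]
t 13.55 d [ 0.0603  0.0363 -0.014 ] w [-0.0027 -0.0074 -0.0035] |d| 0.072 deg 0.5
```

Request:
{"name": "arm_command", "arguments": {"moves": "0 0.015 -0.006 0 -0.007 -0.003 0; 0 0.036 -0.014 0 -0.007 -0.003 0; 0.02 0.036 -0.014 0 -0.007 -0.003 0; 0.045 0.036 -0.014 0 -0.007 -0.003 0; 0.06 0.036 -0.014 0 -0.007 -0.003 0"}}

```text
t: 14.18
ee_pos: [0.4977, -0.1319, 0.2944]
orientation: [[0.209, 0.304, 0.93], [0.53, 0.763, -0.369], [-0.822, 0.57, -0.002]]
wrist_force: [-0.8, 1.1, -1.8]
grip_width: 0.0261
```

Run:
```python
from h import *
import pickle
camera('top');D={}
s=state();print(s['ee_pos'],s['wrist_force'],s['torque'],s['dq'])
print(s['orientation'])
for n in ['scene','top','wrist']:
    c=camera(n);D[n]=c;save(c,n[0]+'9')
    tip=s['ee_pos']+.1106*s['orientation'][:,0]; print(n,'tip',proj(c,tip,s),'hole',proj(c,Hh,s))
print(tip,state()['ee_pos'])
pickle.dump((s,D),open('d9.pkl','wb'))
crop(D['top'],220,80,130,100,'t9c',6);crop(D['scene'],170,130,100,90,'s9c',7);crop(D['wrist'],170,0,170,150,'w9c',4)
```

```text
[ 0.4971 -0.1311  0.2931] [ 0.2626  1.6121 -3.1087] [-0.7073  0.3929  0.0717] [ 0.0202  0.0033  0.0117 -0.0216 -0.0033  0.0568  0.0123]
[[ 0.2071  0.3042  0.9298]
 [ 0.532   0.7626 -0.368 ]
 [-0.821   0.5709 -0.0039]]
scene tip [215.3137 186.1944] hole [216.3579 194.483 ]
top tip [280.5332 145.5811] hole [276.137  145.1683]
wrist tip [256.6089 180.4061] hole [259.1162 174.1905]
[ 0.52   -0.0723  0.2023] [ 0.4977 -0.1345  0.2944]
```

View pics/t9c.png

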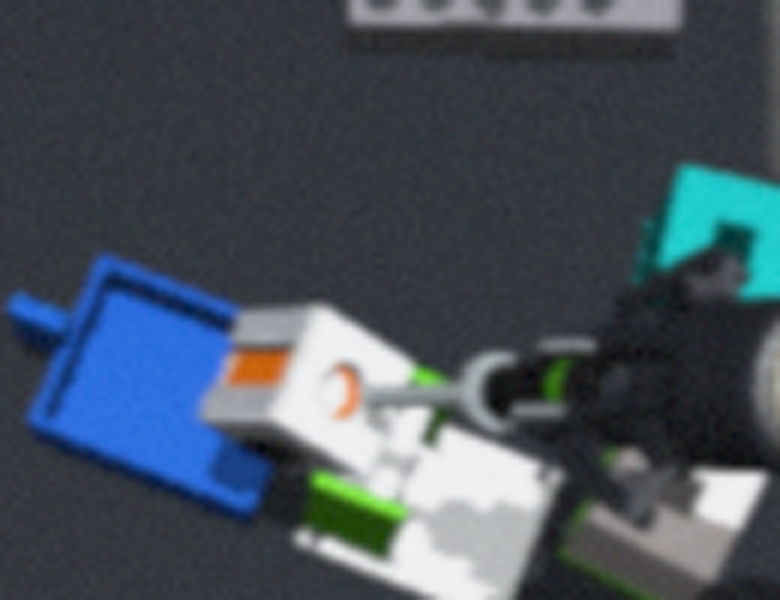

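View pics/s9c.png

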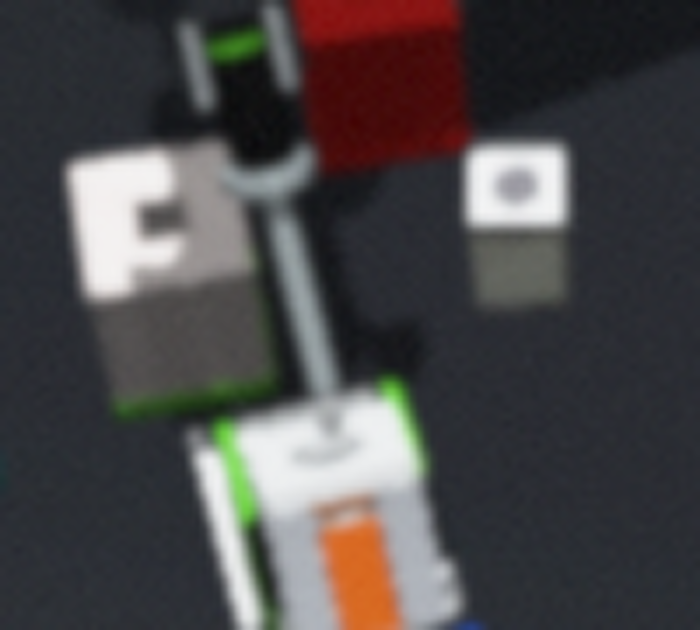

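View pics/w9.png

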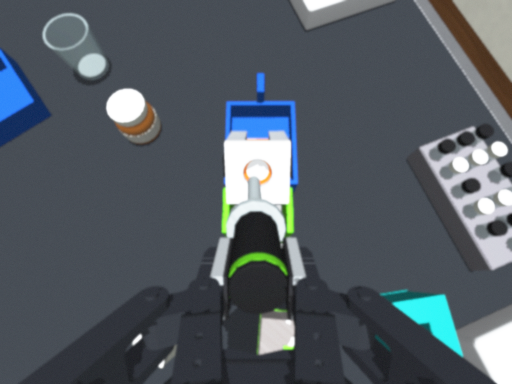

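Run:
```python
from h import *
import pickle
s,D=pickle.load(open('d9.pkl','rb'))
crop(D['wrist'],210,130,95,110,'w9c',7)
```

```text
(no output)
```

View pics/w9c.png

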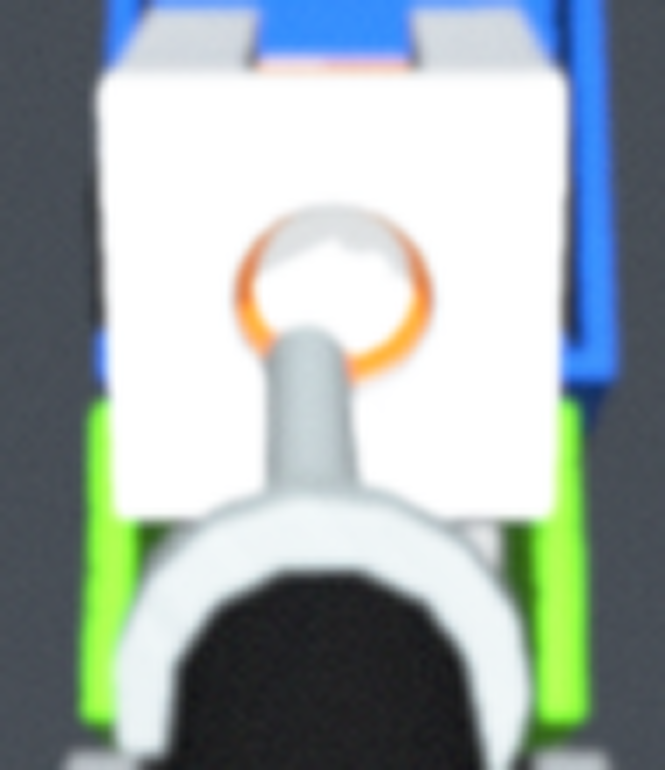

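Run:
```python
from h import *
import pickle
s,D=pickle.load(open('d9.pkl','rb')); c=D['wrist']
T=c['T_tool_cam']
def tl(uv,x):
    d=T[:3,:3]@np.linalg.inv(K(c))@np.array([*uv,1.]); o=T[:3,3]; return o+d*(x-o[0])/d[0]
f=lambda x,y:np.array([210+(x+.5)/7-.5,130+(y+.5)/7-.5])
for y in (328,350,365):print('tip',tl(f(309,y),.1106))
for x in (.135,.14,.145):print('hole',tl(f(335,293),x))
print('collar c',tl(f(324,690),.0106))
s=state();print(s['ee_pos'],s['orientation'],s['wrist_force'],s['torque'])
go(Hh-.1406*p,RT)
```

```text
tip [ 0.1106  0.0039 -0.0027]
tip [ 0.1106  0.0008 -0.0028]
tip [ 0.1106 -0.0013 -0.0028]
hole [0.135  0.0021 0.0008]
hole [0.14   0.0007 0.0008]
hole [ 0.145  -0.0007  0.0008]
collar c [ 0.0106 -0.001  -0.0002]
[ 0.4977 -0.1345  0.2944] [[ 0.2106  0.3064  0.9283]
 [ 0.531   0.7614 -0.3718]
 [-0.8208  0.5713 -0.0024]] [-0.4296  0.0922 -1.7429] [-0.7734  0.3003 -0.0326]
t 14.38 d [-0.0001 -0.0004 -0.0001] w [-0.0018 -0.0016  0.0028] |d| 0.0 deg 0.2
```

Request:
{"name": "arm_command", "arguments": {"moves": "0 0.0025 0.003 0 0 0 0; 0.01 0.0025 0.003 0 0 0 0; 0.02 0.0025 0.003 0 0 0 0; 0.03 0.0025 0.003 0 0 0 0; 0.042 0.0025 0.003 0 0 0 0"}}

```text
t: 15.0
ee_pos: [0.5098, -0.1114, 0.2597]
orientation: [[0.21, 0.308, 0.928], [0.532, 0.76, -0.373], [-0.82, 0.572, -0.004]]
wrist_force: [-0.5, -0.9, -1.7]
grip_width: 0.0258
```

Run:
```python
from h import *
camera('top')
s=state();print(s['ee_pos'],s['wrist_force'],s['torque'],s['orientation'][:,0])
c=camera('wrist');crop(c,210,130,95,110,'w10c',5)
```

```text
[ 0.5091 -0.1101  0.2587] [-0.5247  1.5858 -2.416 ] [-0.6999  0.3685  0.0219] [ 0.2083  0.5335 -0.8197]
```

View pics/w10c.png

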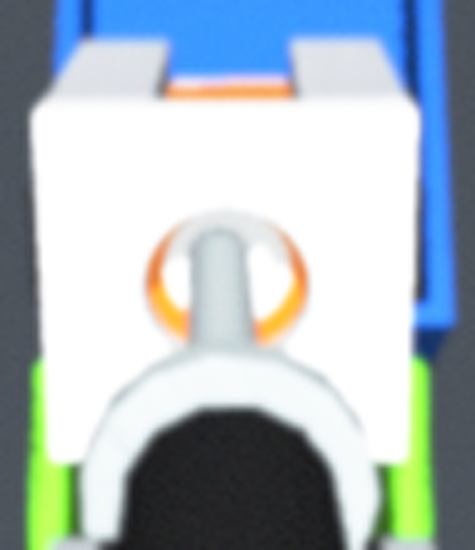

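Request:
{"name": "arm_command", "arguments": {"moves": "0.006 0 0 0 0 0 0; 0.013 0 0 0 0 0 0; 0.02 0 0 0 0 0 0; 0.027 0 0 0 0 0 0; 0.034 0 0 0 0 0 0"}}

```text
t: 15.72
ee_pos: [0.5176, -0.095, 0.2332]
orientation: [[0.213, 0.308, 0.927], [0.53, 0.76, -0.375], [-0.821, 0.572, -0.002]]
wrist_force: [-2.3, -4.6, 5.1]
grip_width: 0.0256
```

Run:
```python
from h import *
s=state();print(s['ee_pos'],s['wrist_force'],s['wrist_force']@p,s['torque'],s['orientation'][:,0],'depth',(s['ee_pos']-Hh)@p+.1106)
c=camera('scene');save(c,'s11');crop(c,180,140,90,120,'s11c',5)
```

```text
[ 0.5176 -0.095   0.2332] [-2.2878 -4.6447  5.1145] -7.1508429529310495 [-0.5782  0.5304  0.1636] [ 0.2127  0.5305 -0.8206] depth 0.04548967077938636
```

View pics/s11c.png

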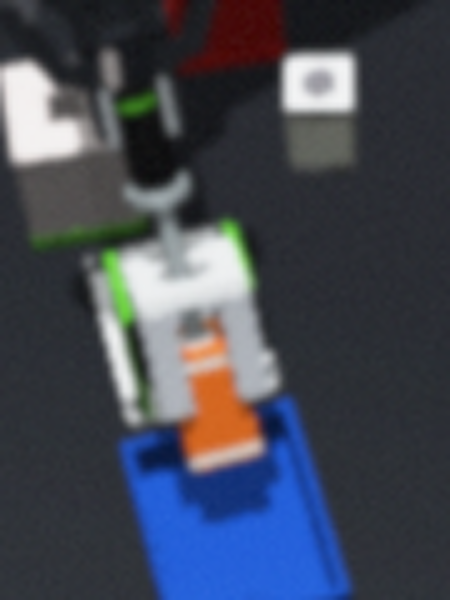

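Request:
{"name": "arm_command", "arguments": {"moves": "0.005 0 0 0 0 0 0; 0.01 0 0 0 0 0 0; 0.015 0 0 0 0 0 0; 0.02 0 0 0 0 0 0; 0.025 0 0 0 0 0 0"}}

```text
t: 16.4
ee_pos: [0.522, -0.0801, 0.2116]
orientation: [[0.21, 0.308, 0.928], [0.532, 0.76, -0.373], [-0.82, 0.572, -0.004]]
wrist_force: [0.4, -0.1, -2.1]
grip_width: 0.0253
```

Run:
```python
from h import *
s=state();print(s['ee_pos'],s['wrist_force'],s['wrist_force']@p,s['torque'],s['orientation'][:,0],'depth',(s['ee_pos']-Hh)@p+.1106)
c=camera('scene');save(c,'s12');crop(c,180,140,90,120,'s12c',5)
```

```text
[ 0.522  -0.0801  0.2116] [ 0.4191 -0.1448 -2.1264] 1.754115277656403 [-0.754   0.327   0.0593] [ 0.2101  0.5321 -0.8202] depth 0.07200816003158203
```

View pics/s12c.png

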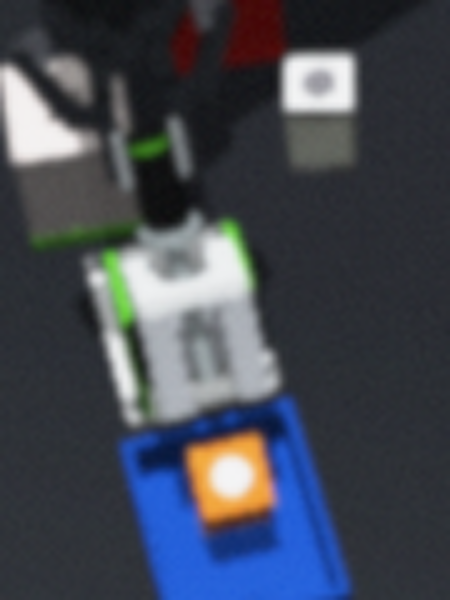

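Request:
{"name": "arm_command", "arguments": {"moves": "-0.015 0 0 0 0 0 0; -0.035 0 0 0 0 0 0; -0.06 0 0 0 0 0 0; -0.09 0 0 0 0 0 0; -0.12 0 0 0 0 0 0"}}

```text
t: 17.08
ee_pos: [0.4966, -0.1456, 0.3122]
orientation: [[0.211, 0.308, 0.928], [0.531, 0.761, -0.374], [-0.821, 0.571, -0.003]]
wrist_force: [0.2, 0.0, -2.2]
grip_width: 0.0259
```

Run:
```python
from h import *
s=state();print(s['ee_pos'],s['wrist_force'],s['wrist_force']@p,s['torque'],'depth',(s['ee_pos']-Hh)@p+.1106)
c=camera('wrist');save(c,'w13')
c=camera('scene');save(c,'s13');crop(c,180,140,90,120,'s13c',5)
go([.48,-.225,.35],RT); go([.4937,-.2518,.30],Rdown(-21.8))
```

```text
[ 0.4966 -0.1456  0.3122] [ 0.2174  0.0335 -2.1566] 1.830816085203646 [-0.8485  0.2819 -0.0757] depth -0.0506730455432117
t 17.18 d [-0.075  -0.0434  0.0126] w [-0.0041  0.0049  0.0043] |d| 0.088 deg 0.4
t 17.18 d [-0.0451 -0.0881  0.0353] w [-0.0055  0.0035 -0.6065] |d| 0.105 deg 34.8
```

View pics/s13c.png

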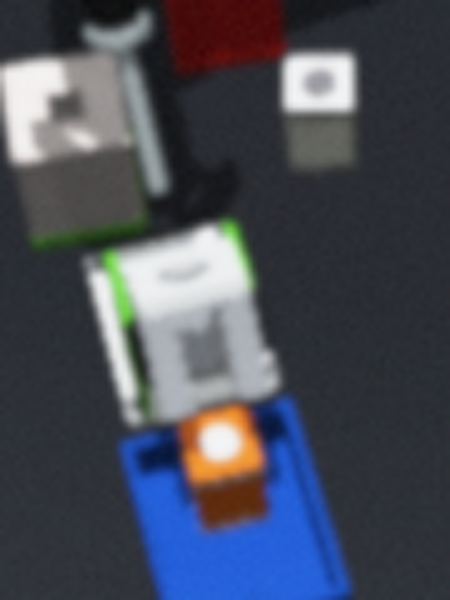

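View pics/w13.png

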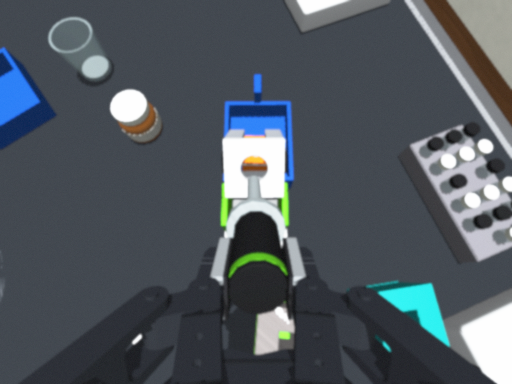

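Request:
{"name": "arm_command", "arguments": {"moves": "-0.04 -0.02 0.005 0 0 0 0; -0.05 -0.04 0.01 0 0 -0.15 0; -0.05 -0.06 0.02 0 0 -0.3 0; -0.05 -0.075 0.03 0 0 -0.45 0; -0.05 -0.088 0.035 -0.005 0.003 -0.607 0"}}

```text
t: 17.8
ee_pos: [0.4918, -0.2513, 0.3008]
orientation: [[-0.005, 0.368, 0.93], [-0.0, 0.93, -0.368], [-1.0, -0.002, -0.005]]
wrist_force: [-0.8, 0.9, -2.7]
grip_width: 0.0256
```

Run:
```python
from h import *
import pickle
camera('top');camera('top')
s=state();print(s['ee_pos'],s['orientation'],s['dq'],s['q'])
c=camera('wrist');save(c,'w14');pickle.dump((s,c),open('w14.pkl','wb'));crop(c,200,130,120,150,'w14c',5)
print(proj(c,[.493,-.253,.105],s))
```

```text
[ 0.4932 -0.2461  0.3009] [[-0.0039  0.3601  0.9329]
 [ 0.0047  0.9329 -0.3601]
 [-1.      0.0029 -0.0053]] [ 0.0689  0.0052  0.0152 -0.0119 -0.0886  0.0077  0.0789] [ 1.0345  0.3259 -0.783   1.6963  0.2388  1.2246 -0.1734]
[259.5916 165.0733]
```

View pics/w14.png

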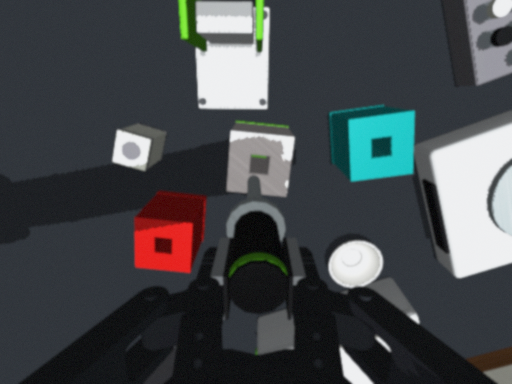

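View pics/w14c.png

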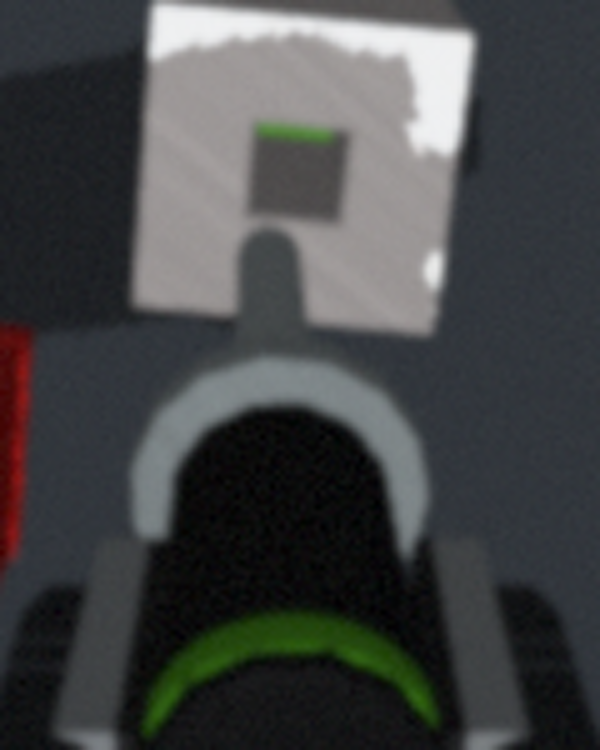

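Run:
```python
from h import *
import pickle
s,c=pickle.load(open('w14.pkl','rb'))
T=c['T_tool_cam']
def tl(uv,x):
    d=T[:3,:3]@np.linalg.inv(K(c))@np.array([*uv,1.]); o=T[:3,3]; return o+d*(x-o[0])/d[0]
f=lambda x,y:np.array([200+(x+.5)/5-.5,130+(y+.5)/5-.5])
print('tip +y edge',tl(f(269,228),.1106),'collar far edge',tl(f(281,357),.0106))
print('hole',onz(c,f(298,171.5),.105,s), 'tool',tl(f(298,171.5),s['ee_pos'][2]-.105))
tip=tl(f(269,228),.1106)-[0,.006,0]
s=state();print(s['ee_pos'],s['orientation'],s['dq'])
print('tip world',s['ee_pos']+s['orientation']@tip)
```

```text
tip +y edge [ 0.1106  0.0049 -0.0031] collar far edge [ 0.0106  0.0173 -0.0002]
hole [ 0.4931 -0.2514  0.105 ] tool [ 0.1959 -0.0056  0.0028]
[ 0.4924 -0.2477  0.3008] [[-0.0038  0.3628  0.9319]
 [ 0.0067  0.9318 -0.3628]
 [-1.      0.0049 -0.0059]] [ 0.0566  0.0077  0.0237 -0.0103 -0.0104  0.0039  0.0183]
tip world [ 0.4887 -0.2469  0.1902]
```

```bash
cat >> h.py <<'E'
RD=Rdown(-21.8)@Rn.from_rotvec([0,-.029,0]).as_matrix()
E
python3 - <<'E'
from h import *
go([.4935,-.2508,.238],RD)
E
```

```text
t 17.95 d [ 0.0628 -0.0028  0.0025] w [ 0.0091 -0.0349 -0.005 ] |d| 0.063 deg 2.1
```

Request:
{"name": "arm_command", "arguments": {"moves": "0.01 -0.003 0.0025 0.009 -0.035 -0.005 0; 0.025 -0.003 0.0025 0.009 -0.035 -0.005 0; 0.045 -0.003 0.0025 0.009 -0.035 -0.005 0; 0.06 -0.003 0.0025 0.009 -0.035 -0.005 0; 0.062 -0.003 0.0025 0.009 -0.035 -0.005 0"}}

```text
t: 18.58
ee_pos: [0.4917, -0.2545, 0.2375]
orientation: [[0.024, 0.377, 0.926], [-0.012, 0.926, -0.377], [-1.0, -0.002, 0.027]]
wrist_force: [-0.3, 0.9, -2.1]
grip_width: 0.0254
```

Request:
{"name": "arm_command", "arguments": {"moves": "0 0 0 0 0 0 0; 0 0 0 0 0 0 0; 0 0 0 0 0 0 0; 0 0 0 0 0 0 0; 0 0 0 0 0 0 0"}}

```text
t: 19.2
ee_pos: [0.4927, -0.2544, 0.2392]
orientation: [[0.027, 0.376, 0.926], [-0.014, 0.927, -0.376], [-1.0, -0.003, 0.03]]
wrist_force: [-0.0, 0.6, -2.1]
grip_width: 0.026
```

Run:
```python
from h import *
import pickle
s=state();print(s['ee_pos'],s['orientation'],s['dq'])
c=camera('wrist');save(c,'w15');pickle.dump((s,c),open('w15.pkl','wb'));crop(c,200,130,120,110,'w15c',6)
c=camera('top');crop(c,280,110,110,90,'t15c',6)
c=camera('scene');crop(c,150,110,90,90,'s15c',6)
```

```text
[ 0.4927 -0.2544  0.2392] [[ 0.0269  0.3761  0.9262]
 [-0.0142  0.9266 -0.3759]
 [-0.9995 -0.003   0.0303]] [-0.     -0.0004  0.0004  0.0008 -0.0005  0.0007 -0.0006]
```

View pics/w15c.png

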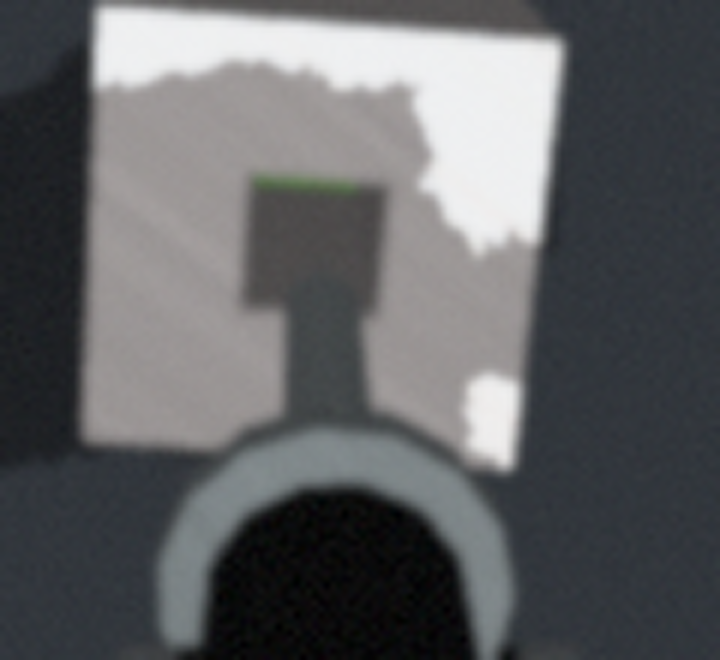

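View pics/s15c.png

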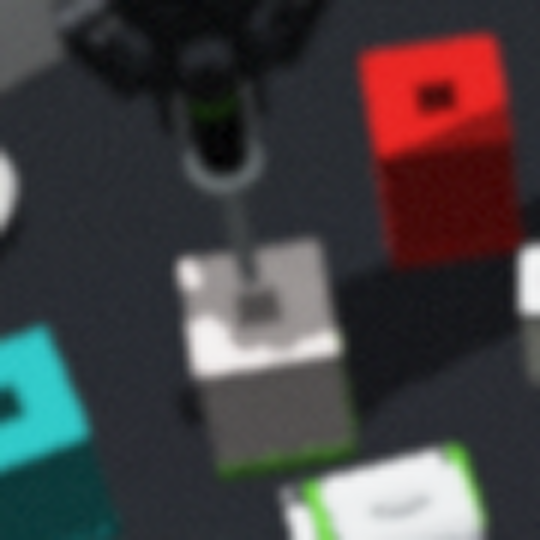

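Settled now. I'll compute the hole and the rod's tip in tool coordinates.

Run:
```python
from h import *
import pickle
s,c=pickle.load(open('w15.pkl','rb'))
T=c['T_tool_cam']; R=s['orientation']
def tl(uv,x):
    d=T[:3,:3]@np.linalg.inv(K(c))@np.array([*uv,1.]); o=T[:3,3]; return o+d*(x-o[0])/d[0]
f=lambda x,y:np.array([200+(x+.5)/6-.5,130+(y+.5)/6-.5])
tipe=tl(f(322,276),.1106); print('tip edge',tipe)
H=[onz(c,f(*q),.105,s) for q in [(250,178),(387,187),(375,310),(243,302)]]
h=np.mean(H,0); print('hole',h,[np.linalg.norm(H[i]-H[(i+1)%4]) for i in range(4)])
St=[onz(c,f(*q),.105,s) for q in [(95,8),(564,40),(516,470),(80,443)]];print('stand',np.mean(St,0))
tip=s['ee_pos']+R@(tipe-[0,.006,0]); print('tip world',tip)
col=s['ee_pos']+R@(tl(f(337,428),.0106)-[0,.019,0]);print('collar',col,'rod tilt deg',np.degrees((tip-col)[:2]/.1))
e=h-tip;e[2]=0;print('shift needed tool',R.T@e)
go(s['ee_pos'],RD,s)
```

```text
tip edge [ 0.1106  0.0045 -0.0032]
hole [ 0.4929 -0.2515  0.105 ] [np.float64(0.023173703749992697), np.float64(0.021874214975165392), np.float64(0.022841550424757044), np.float64(0.02190677724435516)]
stand [ 0.4928 -0.2523  0.105 ]
tip world [ 0.4922 -0.2561  0.1285]
collar [ 0.4922 -0.256   0.2286] rod tilt deg [-0.0307 -0.1055]
shift needed tool [-0.      0.0046 -0.001 ]
t 19.2 d [0. 0. 0.] w [-0.005   0.0013  0.0032] |d| 0.0 deg 0.3
```

Request:
{"name": "arm_command", "arguments": {"moves": "0 0.004 -0.001 0 0 0 0; 0.01 0.004 -0.0013 0 0 0 0; 0.02 0.004 -0.0016 0 0 0 0; 0.03 0.004 -0.0019 0 0 0 0; 0.04 0.004 -0.0022 0 0 0 0"}}

```text
t: 19.98
ee_pos: [0.493, -0.2504, 0.198]
orientation: [[0.026, 0.376, 0.926], [-0.014, 0.927, -0.376], [-1.0, -0.003, 0.029]]
wrist_force: [-0.3, -0.3, -1.8]
grip_width: 0.0258
```

Run:
```python
from h import *
camera('top')
s=state();print(s['ee_pos'],s['wrist_force'],s['torque'])
c=camera('wrist');crop(c,200,130,120,110,'w16c',5)
go([.4935,-.2500,.121],RD)
```

```text
[ 0.4922 -0.2501  0.1967] [-1.0812 -0.1833 -2.4548] [0.0017 0.0821 0.0126]
t 20.07 d [ 0.0764  0.0007 -0.0011] w [-0.005  -0.0016  0.0026] |d| 0.076 deg 0.3
```

View pics/w16c.png

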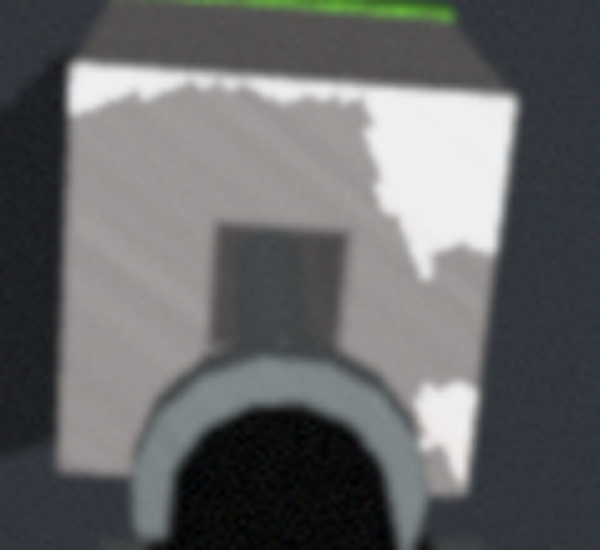

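Request:
{"name": "arm_command", "arguments": {"moves": "0.015 0 0 0 0 0 0; 0.03 0 0 0 0 0 0; 0.045 0 -0.0005 0 0 0 0; 0.06 0.0005 -0.001 0 0 0 0; 0.072 0.0005 -0.0011 0 0 0 0"}}

```text
t: 20.7
ee_pos: [0.4941, -0.2503, 0.1257]
orientation: [[0.026, 0.376, 0.926], [-0.013, 0.927, -0.376], [-1.0, -0.003, 0.029]]
wrist_force: [0.0, 0.6, -1.7]
grip_width: 0.0258
```

Request:
{"name": "arm_command", "arguments": {"moves": "0 0 0 0 0 0 0; 0.002 0 0 0 0 0 0; 0.003 0 0 0 0 0 0; 0.004 0 0 0 0 0 0; 0.004 0 0 0 0 0 0"}}

```text
t: 21.32
ee_pos: [0.4944, -0.2507, 0.1231]
orientation: [[0.027, 0.376, 0.926], [-0.014, 0.927, -0.376], [-1.0, -0.003, 0.03]]
wrist_force: [0.6, -0.2, -1.6]
grip_width: 0.0255
```

Run:
```python
from h import *
s=state();print(s['ee_pos'],s['wrist_force'],s['torque'])
c=camera('wrist');crop(c,200,100,120,150,'w17c',5)
```

```text
[ 0.4944 -0.2507  0.1231] [ 0.6452 -0.1861 -1.5726] [0.0156 0.0766 0.0039]
```

View pics/w17c.png

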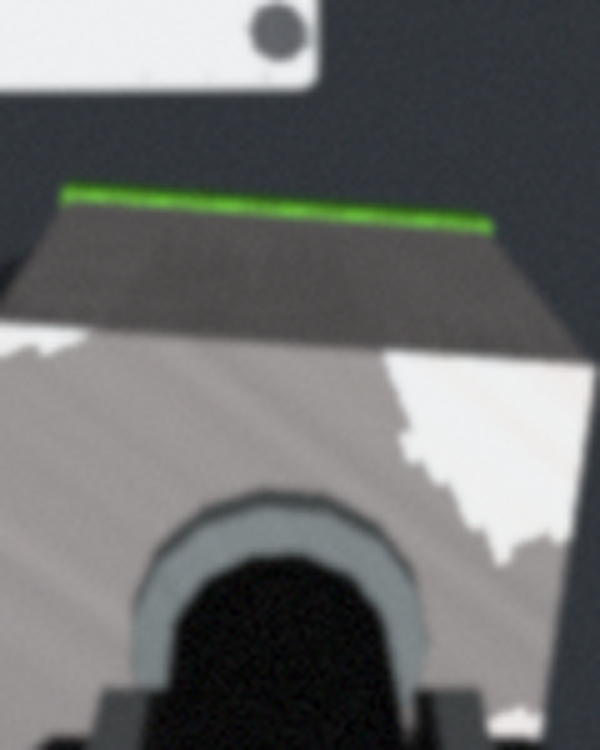

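Request:
{"name": "arm_command", "arguments": {"moves": "0.001 0 0 0 0 0 0; 0.002 0 0 0 0 0 0; 0.003 0 0 0 0 0 0; 0.0035 0 0 0 0 0 0; 0.0035 0 0 0 0 0 0"}}

```text
t: 22.0
ee_pos: [0.4945, -0.2507, 0.1203]
orientation: [[0.026, 0.376, 0.926], [-0.015, 0.927, -0.376], [-1.0, -0.004, 0.03]]
wrist_force: [-2.3, 0.6, 6.2]
grip_width: 0.0257
```

Request:
{"name": "arm_command", "arguments": {"moves": "-0.0005 0 0 0 0 0 20; -0.0005 0 0 0 0 0 50; -0.0005 0 0 0 0 0 100; -0.0005 0 0 0 0 0 100; -0.0005 0 0 0 0 0 100"}}

```text
t: 22.62
ee_pos: [0.4945, -0.2506, 0.1199]
orientation: [[0.027, 0.376, 0.926], [-0.014, 0.927, -0.376], [-1.0, -0.003, 0.03]]
wrist_force: [0.1, -0.1, 0.3]
grip_width: 0.0855
```

Request:
{"name": "arm_command", "arguments": {"moves": "-0.005 0 0 0 0 0 100; -0.02 0 0 0 0 0 100; -0.05 0 0 0 0 0 100; -0.09 0 0 0 0 0 100; -0.13 0 0 0 0 0 100"}}

```text
t: 23.25
ee_pos: [0.4911, -0.2486, 0.2522]
orientation: [[0.028, 0.376, 0.926], [-0.014, 0.927, -0.375], [-1.0, -0.003, 0.031]]
wrist_force: [0.9, 0.3, -0.5]
grip_width: 0.0854
```

Run:
```python
from h import *
import pickle
s=state();print(s['ee_pos'],s['wrist_force'],s['torque'],s['q'])
D={}
for n in ['wrist','scene','top']:
    c=camera(n);D[n]=c;save(c,n[0]+'18')
pickle.dump((s,D),open('d18.pkl','wb'))
crop(D['scene'],150,120,120,150,'s18c',5)
```

```text
[ 0.4911 -0.2486  0.2522] [ 0.9278  0.2859 -0.5429] [-0.0699 -0.0252 -0.0651] [ 1.0348  0.3455 -0.7725  1.7884  0.2769  1.0857 -0.2166]
```

View pics/w18.png

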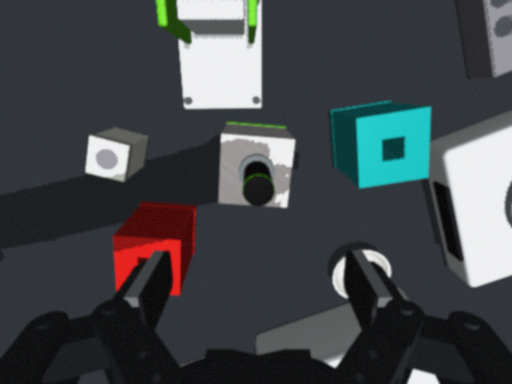

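View pics/s18c.png

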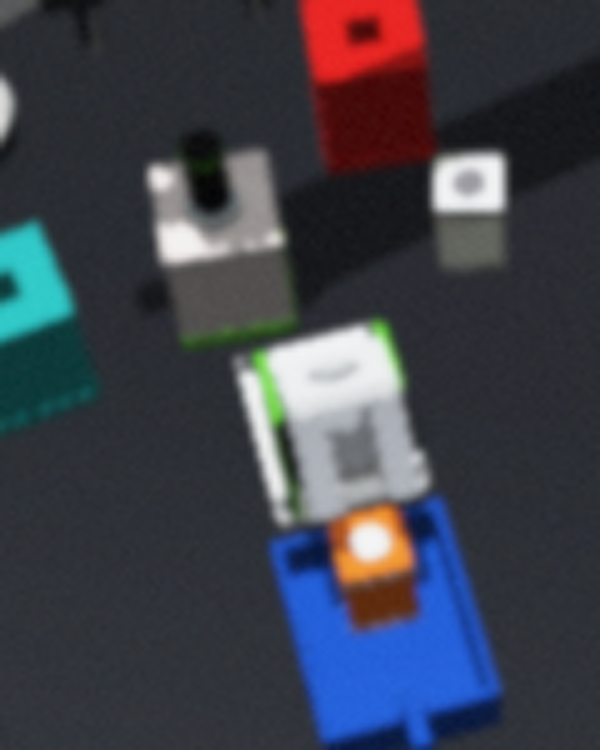

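View pics/t18.png

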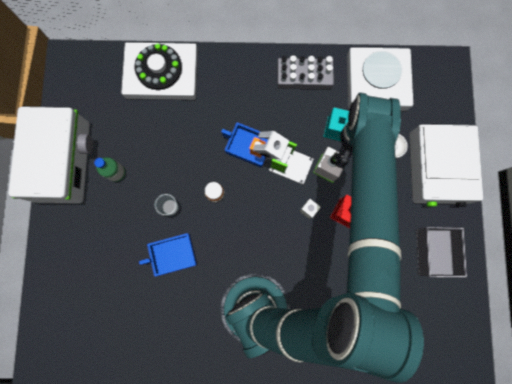

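Run:
```python
from h import *
import pickle
s,D=pickle.load(open('d18.pkl','rb'));c=D['scene'];t=D['top']
f=lambda x,y:np.array([150+(x+.5)/5-.5,120+(y+.5)/5-.5])
O=Hh-np.array([0,0,.1789])+.0447*u; O[2]=0
def hf(q): q=q-O; return np.round([q@u*1e3,q@v*1e3,q[2]*1e3],1)
print('top spot',hf(onz(c,f(370,541),.082)))
for q in [(330,518),(405,508),(416,572),(340,588)]:print('topcorner',hf(onz(c,f(*q),.082)))
for q in [(416,615),(352,628)]:print('bottom',hf(onz(c,f(*q),.006)))
for q in [(272,540),(447,497),(500,693)]: print('tray rim',hf(onz(c,f(*q),.045)))
crop(t,210,110,90,70,'t18c',8); crop(c,195,205,65,70,'s18d',9)
```

```text
top spot [17.7 -1.1 82. ]
topcorner [ -4.8 -20.7  82. ]
topcorner [ 1.7 25.1 82. ]
topcorner [46.3 20.5 82. ]
topcorner [ 43.5 -26.3  82. ]
bottom [37.3 18.2  6. ]
bottom [ 34.4 -22.8   6. ]
tray rim [-20.2 -57.8  45. ]
tray rim [-18.2  55.5  45. ]
tray rim [121.4  51.1  45. ]
```

View pics/t18c.png

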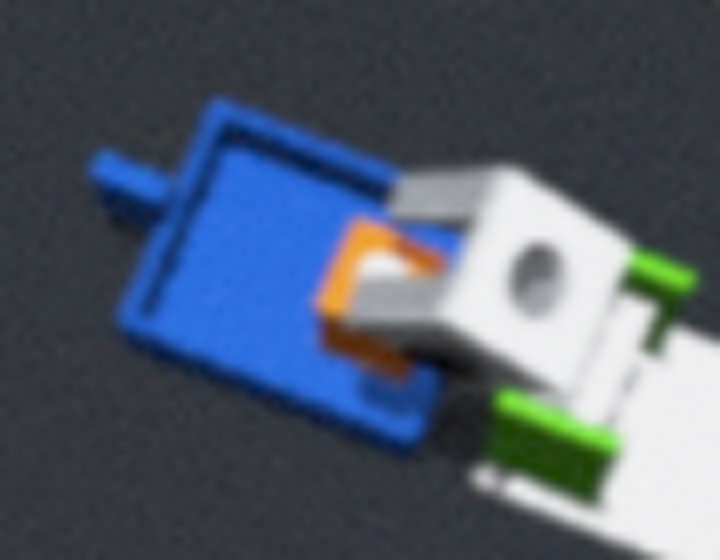

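View pics/s18d.png

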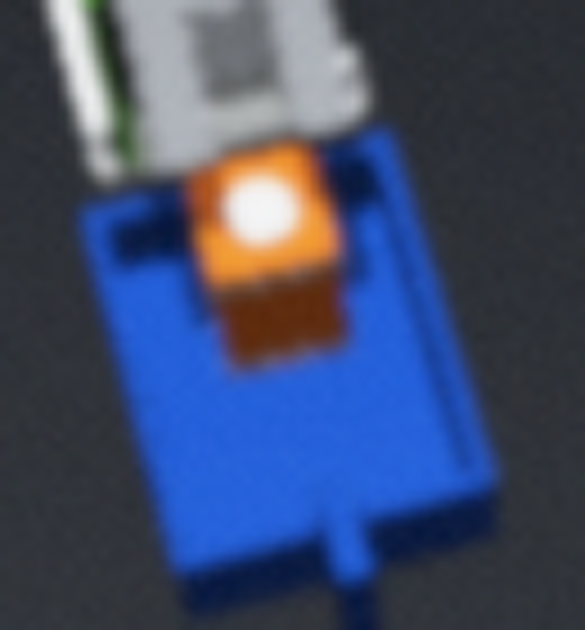

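Run:
```python
from h import *
go([.50,-.22,.35],Rdown(-21.8)); go([.602,.118,.35],Rdown(-21.8))
```

```text
t 23.4 d [-0.097   0.0295 -0.0005] w [-0.005   0.0356  0.0044] |d| 0.101 deg 2.1
t 23.4 d [-0.0997  0.381  -0.0331] w [-0.005   0.0356  0.0044] |d| 0.395 deg 2.1
```

Request:
{"name": "arm_command", "arguments": {"moves": "-0.05 0 0 0 0.01 0 100; -0.1 0.02 0 0 0.035 0 100; -0.1 0.08 -0.007 0 0.035 0 100; -0.1 0.14 -0.012 -0.005 0.035 0.004 100; -0.1 0.2 -0.017 -0.005 0.035 0.004 100"}}

```text
t: 24.02
ee_pos: [0.5477, -0.0543, 0.3484]
orientation: [[-0.005, 0.372, 0.928], [0.002, 0.928, -0.372], [-1.0, 0.0, -0.005]]
wrist_force: [0.5, -1.0, 0.1]
grip_width: 0.0852
```

Run:
```python
from h import *
go([.602,.118,.20],Rdown(-21.8))
```

```text
t 24.02 d [ 0.1486  0.1801 -0.0129] w [-0.0009 -0.0055 -0.0004] |d| 0.234 deg 0.3
```

Request:
{"name": "arm_command", "arguments": {"moves": "0 0.06 -0.004 0 0 0 100; 0 0.12 -0.009 0 0 0 100; 0 0.16 -0.012 0 0 0 100; 0.04 0.18 -0.013 0 0 0 100; 0.1 0.18 -0.013 0 0 0 100"}}

```text
t: 24.65
ee_pos: [0.6028, 0.1197, 0.2489]
orientation: [[-0.001, 0.368, 0.93], [0.005, 0.93, -0.368], [-1.0, 0.004, -0.003]]
wrist_force: [0.0, -0.8, -0.7]
grip_width: 0.085
```

Request:
{"name": "arm_command", "arguments": {"moves": "0.03 0 0 0 0 0 100; 0.05 0 0 0 0 0 100; 0.05 0 0 0 0 0 100; 0.05 0 0 0 0 0 100; 0.05 0 0 0 0 0 100"}}

```text
t: 25.28
ee_pos: [0.6028, 0.1169, 0.2006]
orientation: [[-0.002, 0.372, 0.928], [0.003, 0.928, -0.372], [-1.0, 0.002, -0.003]]
wrist_force: [0.7, -0.3, -1.3]
grip_width: 0.0854
```

Run:
```python
from h import *
import pickle
s=state();print(s['ee_pos'],s['orientation'])
c=camera('wrist');save(c,'w19');pickle.dump((s,c),open('w19.pkl','wb'))
for q in [(.6002,.1145,.075)]:print(proj(c,q,s))
```

```text
[0.6028 0.1169 0.2006] [[-0.0017  0.3716  0.9284]
 [ 0.0031  0.9284 -0.3716]
 [-1.      0.0022 -0.0027]]
[255.5308 179.0073]
```

View pics/w19.png

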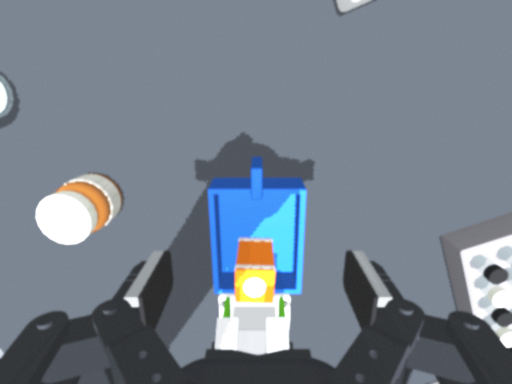

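Run:
```python
from h import *
import pickle
s,c=pickle.load(open('w19.pkl','rb'))
crop(c,200,145,115,160,'w19c',5)
O=Hh-np.array([0,0,.1789])+.0447*u; O[2]=0
hsv=cv2.cvtColor(c['pixels'],cv2.COLOR_RGB2HSV)
m=cv2.inRange(hsv,(90,120,60),(125,255,255))
for r in range(158,178,4):
    x=np.where(m[r,200:310])[0]+200;print(r,x.min(),x.max(),onz(c,((x.min()+x.max())/2,r),.075,s))
go([.6002,.1145,.0435],Rdown(-21.8))
```

```text
158 252 261 [0.6091 0.1341 0.075 ]
162 251 262 [0.6076 0.1304 0.075 ]
166 251 262 [0.6061 0.1266 0.075 ]
170 250 262 [0.6041 0.123  0.075 ]
174 250 262 [0.6026 0.1192 0.075 ]
t 25.32 d [ 0.1568 -0.0034 -0.0009] w [-0.0003 -0.003  -0.002 ] |d| 0.157 deg 0.2
```

View pics/w19c.png

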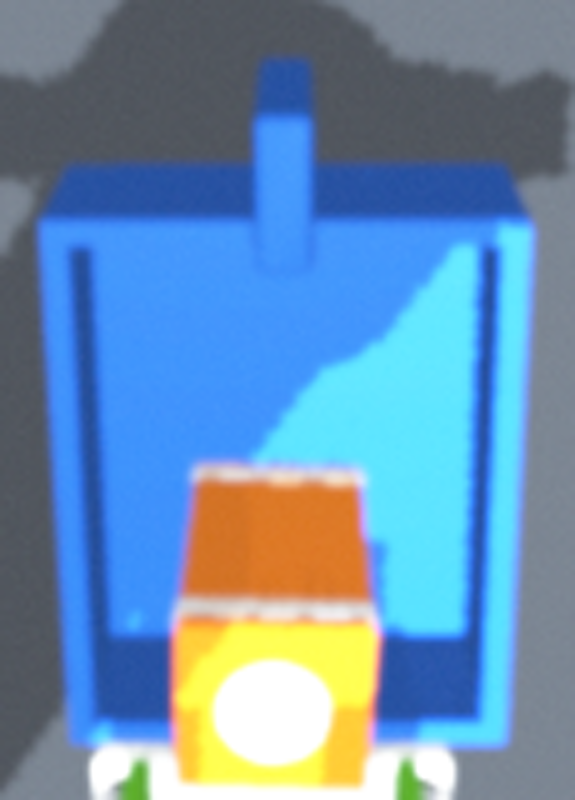

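Request:
{"name": "arm_command", "arguments": {"moves": "0.04 -0.003 -0.001 0 0 0 100; 0.08 -0.003 -0.001 0 0 0 100; 0.12 -0.003 -0.001 0 0 0 100; 0.15 -0.003 -0.001 0 0 0 100; 0.156 -0.003 -0.001 0 0 0 60"}}

```text
t: 25.95
ee_pos: [0.5984, 0.1143, 0.0417]
orientation: [[-0.007, 0.372, 0.928], [0.002, 0.928, -0.372], [-1.0, -0.0, -0.007]]
wrist_force: [0.2, -0.3, 1.0]
grip_width: 0.0696
```

Request:
{"name": "arm_command", "arguments": {"moves": "0 0 0 0 0 0 35; 0 0 0 0 0 0 25; 0 0 0 0 0 0 18; 0 0 0 0 0 0 12; 0 0 0 0 0 0 6", "force": 40}}

```text
t: 26.58
ee_pos: [0.6001, 0.1147, 0.0443]
orientation: [[-0.002, 0.371, 0.928], [0.003, 0.928, -0.371], [-1.0, 0.002, -0.003]]
wrist_force: [-1.9, -1.4, 5.1]
grip_width: 0.0108
```

Request:
{"name": "arm_command", "arguments": {"moves": "0 0 0 0 0 0 0; 0 0 0 0 0 0 0; 0 0.002 0 0 0 0 0; 0 0.005 0 0 0 0 0; 0 0.009 0 0 0 0 0", "force": 40}}

```text
t: 27.2
ee_pos: [0.6024, 0.1198, 0.0436]
orientation: [[-0.006, 0.373, 0.928], [-0.003, 0.928, -0.373], [-1.0, -0.004, -0.004]]
wrist_force: [-2.7, -6.4, 7.0]
grip_width: 0.0108
```

Run:
```python
from h import *
s=state();print(s['ee_pos'],s['wrist_force'],s['grip_width'])
c=camera('scene');crop(c,190,190,90,100,'s20c',6)
```

```text
[0.6024 0.1198 0.0436] [-2.7277 -6.3836  6.9926] 0.010813079932570038
```

View pics/s20c.png

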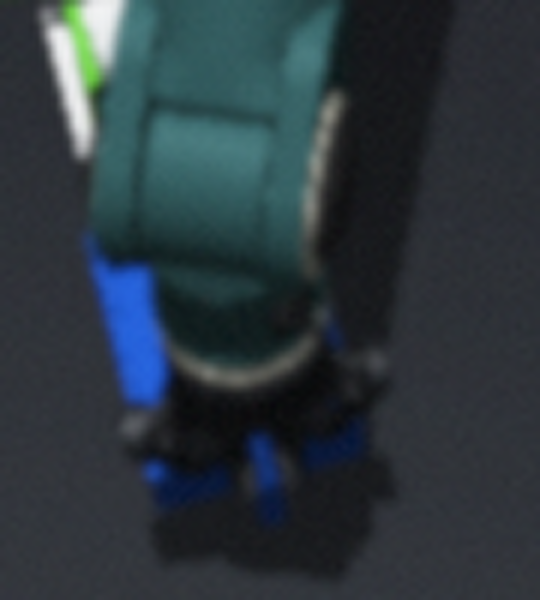

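Request:
{"name": "arm_command", "arguments": {"moves": "-0.0005 0.005 0 0 0 0 0; -0.001 0.011 0 0 0 0 0; -0.001 0.017 0 0 0 0 0; -0.001 0.023 0 0 0 0 0; -0.001 0.029 0 0 0 0 0"}}

```text
t: 27.88
ee_pos: [0.6134, 0.15, 0.0441]
orientation: [[-0.005, 0.371, 0.928], [0.002, 0.928, -0.371], [-1.0, 0.0, -0.005]]
wrist_force: [-1.2, -4.5, 4.4]
grip_width: 0.0104
```

Request:
{"name": "arm_command", "arguments": {"moves": "0 0.006 0 0 0 0 0; 0 0.011 0 0 0 0 0; 0 0.015 0 0 0 0 0; 0 0.018 0 0 0 0 0; 0 0.019 0 0 0 0 0"}}

```text
t: 28.5
ee_pos: [0.6204, 0.1678, 0.0441]
orientation: [[-0.004, 0.371, 0.929], [0.003, 0.929, -0.371], [-1.0, 0.001, -0.005]]
wrist_force: [-2.3, -4.1, 4.3]
grip_width: 0.0109
```

Run:
```python
from h import *
s=state();print(s['ee_pos'],s['wrist_force'],s['torque'],s['grip_width'])
c=camera('top');crop(c,190,90,110,90,'t21c',6)
```

```text
[0.6204 0.1678 0.0441] [-2.2728 -4.0747  4.335 ] [-1.0971  0.4037  0.0063] 0.010932846595952244
```

View pics/t21c.png

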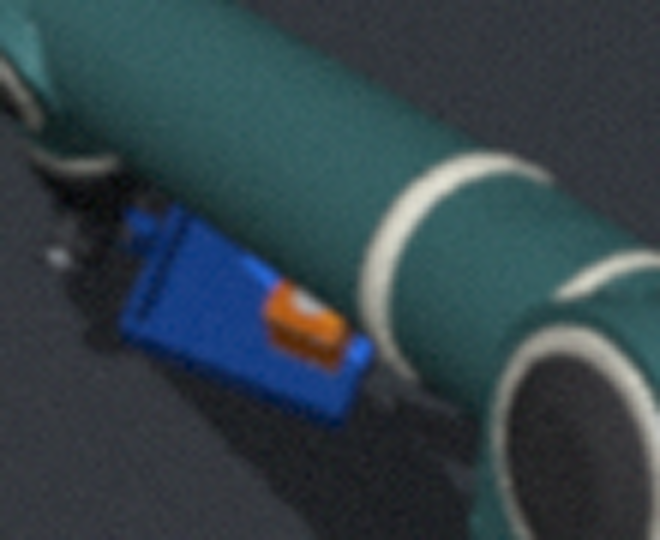

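Request:
{"name": "arm_command", "arguments": {"moves": "0 0 0 0 0 0 14; 0 0 0 0 0 0 20; 0 0 0 0 0 0 30; 0 0 0 0 0 0 60; 0 0 0 0 0 0 100"}}

```text
t: 29.18
ee_pos: [0.6204, 0.1679, 0.044]
orientation: [[-0.004, 0.371, 0.929], [0.003, 0.929, -0.371], [-1.0, 0.001, -0.005]]
wrist_force: [0.7, -0.9, 0.2]
grip_width: 0.061
```

Request:
{"name": "arm_command", "arguments": {"moves": "0 0 0 0 0 0 100; 0 0 0 0 0 0 100; -0.03 0 0 0 0 0 100; -0.08 0 0 0 0 0 100; -0.14 0 0 0 0 0 100"}}

```text
t: 29.8
ee_pos: [0.6204, 0.1669, 0.1846]
orientation: [[-0.006, 0.371, 0.928], [0.002, 0.929, -0.371], [-1.0, -0.0, -0.007]]
wrist_force: [0.5, 0.3, -0.3]
grip_width: 0.0855
```

Request:
{"name": "arm_command", "arguments": {"moves": "-0.05 0 0 0 0 0 100; -0.1 0.03 0 0 0 0 100; -0.15 0.08 0 0 0 0 100; -0.15 0.13 0 0 0 0 100; -0.15 0.15 0 0 0 0 100"}}

```text
t: 30.42
ee_pos: [0.6769, 0.3102, 0.3348]
orientation: [[-0.004, 0.368, 0.93], [0.005, 0.93, -0.368], [-1.0, 0.004, -0.006]]
wrist_force: [0.4, 0.3, -0.6]
grip_width: 0.085
```

Run:
```python
from h import *
import pickle
s=state();print(s['t'],s['ee_pos'],s['wrist_force'],s['q'])
D={}
for n in ['wrist','scene','top']:
    c=camera(n);D[n]=c;save(c,n[0]+'22')
pickle.dump((s,D),open('d22.pkl','wb'))
```

```text
30.425 [0.6769 0.3102 0.3348] [ 0.4006  0.3208 -0.6003] [-0.052   0.6906 -0.7943  1.1306  0.4666  1.4946 -1.1323]
```

View pics/w22.png

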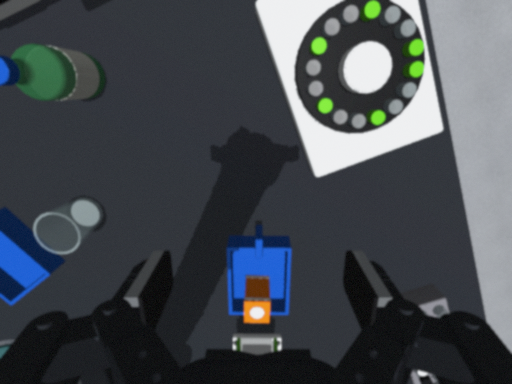

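View pics/s22.png

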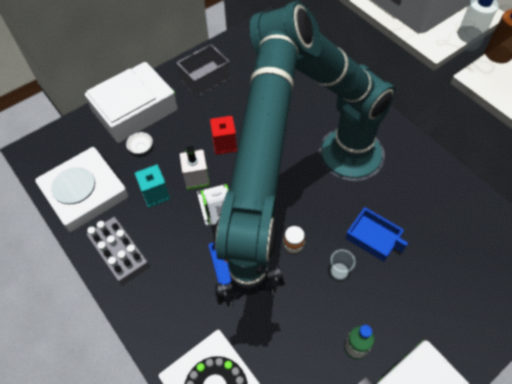

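View pics/t22.png

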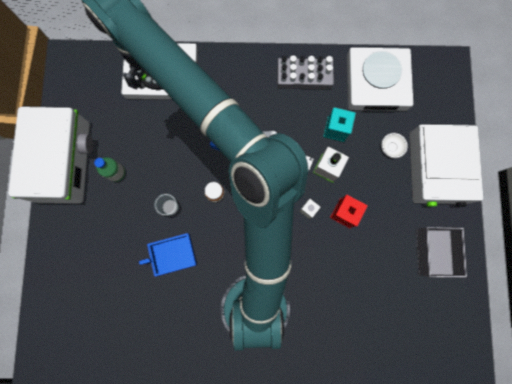

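Run:
```python
from h import *
import pickle
s0,d0=pickle.load(open('d0.pkl','rb'));s,D=pickle.load(open('d22.pkl','rb'))
a=d0['top']['pixels'].astype(int);b=D['top']['pixels'].astype(int)
for n,(x,y) in dict(jar=(213,191),beaker=(166,205),spare=(311,208),flask=(108,169),dish=(394,146),stand=(332,165),turq=(340,122),red=(350,211),tray2=(172,255)).items():
    w=15;print(n,np.abs(a-b)[y-w:y+w,x-w:x+w].mean().round(1))
A=np.hstack([cv2.resize(cv2.cvtColor(q['pixels'][140:190,305:365],cv2.COLOR_RGB2BGR),None,fx=6,fy=6,interpolation=2) for q in (d0['top'],D['top'])])
cv2.imwrite('pics/cmp.png',A)
print(state()['dq'])
```

```text
jar 4.4
beaker 2.2
spare 2.4
flask 2.3
dish 1.7
stand 5.2
turq 2.6
red 2.7
tray2 1.8
[ 0.0418 -0.0183  0.0116  0.0182  0.0039  0.0029  0.0027]
```

View pics/cmp.png

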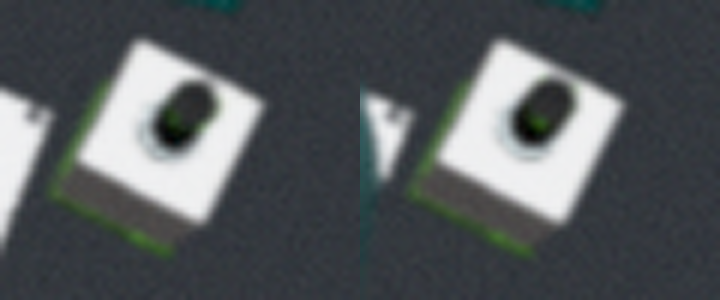

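```bash
python3 -c "
from rig import sign_off
print(sign_off())"
```

```text
the job is handed in; nothing more can be done
None
```

The job is done and handed in at about 30.6 s of the 72 s allowed. I did it in this order:

1. **Tray:** I took the farther blue tray by its fin and set it flat on the bench under the outlet.
2. **Push:** I pushed the cartridge out through the access hole with the rod; the one reading taken during the push was about 7 N. It dropped into the tray and stands upright there.
3. **Rod:** I put the rod back upright in the white stand and lowered it until the collar touched (about 8 N).
4. **Clear of the holder:** I took "clear of the holder" to mean out from under it. With the cartridge inside, I slid the tray about 55 mm straight out, so it is no longer under the housing but still covers the catch point.

**Last checks:**
- The wrist view shows the cartridge standing in the tray, with a gap between the tray and the holder.
- The top view of the rod and stand matches the start picture to within 1–2 pixels.
- The other things show no visible shift between the first and last pictures. The jar's patch differed slightly more than the rest, which I put down to the arm's shadow.
- The gripper is open and the arm is raised, touching nothing.

**One disagreement:** in the scene view the cartridge seemed to lean forward by a few degrees. The wrist view showed it upright, so I put that down to measurement error.

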